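# Register a sharpening stone on its board

### The arm

A 6-joint arm with a two-finger parallel gripper is mounted at the origin on a cart in front of the work surface, level with it; the furniture and walls round the work are solid. World frame = base frame: x ahead of the robot, y to its left, z up, the work surface at z = 0. Lengths are in m, angles in degrees, forces in N, time in s.
With the tool pointing down it reaches from about 0.375 to 0.925 m from the base axis. Payload 5.7 kg.
Tool frame: the origin (TCP) lies midway between the tips of the shut fingers; the grasp point (between the pads) lies 19 mm behind it; z points along the fingers, x is the direction in which the jaws open and shut, and the axes are right-handed (so a half turn about z gives the same grasp; the last joint's range is limited). The gripper opens to 88 mm and grips with 3 to 60 N. Pads are 20 mm wide; open, the fingers measure 115 mm over their backs; the gripper's body (75 mm by 178 mm) begins 61 mm behind the grasp point.
Start: joints at [62.79, 20.558, 86.54, -0, 72.909, -6.595], TCP at [0.211, 0.562, 0.223] pointing down, gripper open.
Joint ranges: [-170.27, 170.27], [-57.76, 135], [12.27, 136.19], [-55.21, 235.2], [11.17, 155.16], [-170.74, 170.74]. Speed limits (degrees/s): [136.94, 136.94, 180, 180, 180, 180].

### API

Orientations are given as [roll, pitch, yaw] about the fixed x, y, z axes, in that order (R = Rz(yaw) Ry(pitch) Rx(roll)).
In Python, from cell import bot gives the robot as it stands.
- The arm moves only by the tool apply_moves, never from a script. Its argument "series" is a list of rows, each a list of 3 entries, a list of its own where there are three numbers: the shift along the tool's x, y, z in m, then the turn, a rotation vector about the tool's x, y, z in rad, then the finger opening in m, from 0 to 0.0878. In form: [[[tx, ty, tz], [wx, wy, wz], fingers], ...]. A call has 1 to 5 rows; each row is the pose to reach, as a shift and turn from the pose measured when the call began, along the tool's axes at that moment; what a row does not reach only later rows make up. A row lasts 1/10 s, in which the tool goes at most 50 mm and 8.59 degrees, less where a joint would pass 70% of its speed; a pose out of reach is approached as far as the arm can. A call with a gripper value outside its range is refused whole. The fingers move at their own pace and stop on an object; "force" is the grip in N (left out, the last holds). Time passes only in rows, so rows that repeat a pose let the fingers close. It gives the time, the measured TCP pose, the force and the opening at its end, in the units of the state.
- bot.get_state(): the state, without advancing time (a new reading comes with each control period).
- bot.grab_frame(name): name is "scene" or "top"; returns a dict with "frame" (400x640x3 uint8, red, green, blue), "depth" (400x640 float32, m along the optical axis (not along the pixel's ray), 0 where there is no reading), "fx", "fy", "cx", "cy" (pixels), "R" (3x3) and "t" (3): a world point X has camera coordinates R X + t. Camera axes: x right, y down, z forward; pixel columns grow to the right and rows downward; lengths in m; the calibration is good to about 2 mm. A picture is of the moment at which its call begins.
- bot.close_job(): hands the job in, once; it reports no verdict.
The state is a dict: "clock": time; "joint_positions": joint angles; "joint_vel": joint speeds; "joint_torque": joint torques, N m; "tool_pos": TCP position; "tool_rot": TCP orientation; "wrist_force": force on the tool from outside, world axes, zero at the start; "torque": the same for the moment, N m; "opening": finger opening in m.
Only numpy, scipy, OpenCV 4.12 (cv2) and the standard library are available. Lean on these libraries where they do the work, as an engineer would, in place of code of your own. Each camera call takes 0.05 s, during which the arm holds its last target.

### The job

Set up the sharpening stone: first take the salt shaker off the wooden sharpening board and stand it upright on the bare worktop. Then take the stone from its sloping wire rest, lay it gently flat on the board with its length along the long rail, and push it fully home, so that one long side sits flush against the long rail and one end sits flush against the short end stop. Let go of everything and leave all other things where they stand.

Things in the scene. Friction and masses are not known exactly. Their poses are not given: they have to be found in the camera images.
- sharpening_board: Fixed brown wooden board, 130 x 220 mm, flat top 18 mm above the worktop, with a long rail along its +x edge and a short end stop along its +y end; the other two edges are open. Origin: centre of its underside, on the worktop; x points square to the long rail (roughly away from the robot), y along the rail to the end stop, z up. Stone home: its centre at x +24, y +19, z +28 mm.
- rail (a point): Middle of the long rail's inner face, on the board's top (board frame 49, -10, 18 mm). The rail is wood, 16 mm thick, 180 mm long (y -100 to +80 mm), and stands 12 mm above the board's top.
- end_stop (a point): Middle of the short end stop's inner face, on the board's top (board frame -10, 94, 18 mm). The stop is wood, 16 mm thick, 90 mm long (x -55 to +35 mm), and stands 12 mm above the board's top.
- stone: Grey rectangular sharpening stone, 150 x 50 x 20 mm, about 0.33 kg. Origin: centre of one 150 x 50 face (the lower one at the start); x along its length, y across its 50 mm width, z through its thickness. It starts lying lengthwise up the slope of the wire rest.
- stone_center (a point): Centre of the stone, 10 mm from each of its large faces.
- wire_rest: Fixed steel wire rest, 150 mm deep, 98 mm wide, 95 mm high. The stone lies on two parallel wires that rise at 30 degrees toward +x. Side frame wires lie on the worktop at y -45 and +45 mm; cross wires and legs at the two ends. Origin: on the worktop, near the middle of its footprint; x points horizontally up the slope (roughly to the robot's left), z up. The stone's centre starts 62 mm straight above it.
- rest_lip (a point): Low end of the wire rest: two short upturned wires that stop the stone from sliding down, their tips 3 mm below its upper face. The two carrying wires lie within 18 mm of the middle line, so the stone overhangs them by 7 mm at each side and fingers can reach past its sides.
- shaker: Salt shaker, upright cylinder 44 mm across and 90 mm high, about 0.1 kg, that stands on the board at the start. Origin: centre of its underside, z up.
- tuna: Bystander: flat round tin, 86 mm across, 40 mm high; origin at its underside.
- lemon: Bystander: lemon, about 72 x 55 x 56 mm; origin at its underside.
- apple: Bystander: apple, 80 mm; origin at its underside.
- timer: Bystander: round kitchen timer, 66 mm across, 67 mm high; origin at its underside.
- mug: Bystander: dotted mug, 82 mm across, 91 mm high; origin at its underside.
- bowl: Bystander: small bowl, 130 mm across, 64 mm high; origin at its underside.
- candle: Bystander: candle in a glass, 76 mm across, 90 mm high; origin at its underside.
There are look-alikes about, which are no part of the job. What is meant by the shaker is not black, green or turquoise, and is the smaller of those in its own colour.

How it is judged (in metres and radians):
On the way, in this order (a step that is already met when the one before it is completed fails the run):
1. the salt shaker stands upright on the worktop, off the board, and is let go (height (world z) of shaker between -0.006 and 0.006 m and angle between shaker's own z axis and vertical below 0.15 rad and contact force between the fingers and shaker below 0.1 N), for 0.2 s.
2. the stone lies flat on the board's top, lengthwise along the rail (angle between the z axis of stone and the z axis of sharpening_board, either way round below 0.06 rad and z of stone_center in the frame of sharpening_board between 0.025 and 0.031 m and x of stone_center in the frame of sharpening_board between -0.06 and 0.028 m and y of stone_center in the frame of sharpening_board between -0.09 and 0.023 m and angle between the x axis of stone and the y axis of sharpening_board, either way round below 0.3 rad), for 0.1 s.
At the end, for the whole second after the job is handed in: The stone lies flat on the board, its long side within about 2 mm of the long rail and parallel to it within 1.4 degrees, its end within about 2 mm of the end stop; the shaker stands upright (within 8 degrees) on the worktop, off the board; both are released and at rest (all of step 1 and angle between the z axis of stone and the z axis of sharpening_board, either way round below 0.06 rad and z of stone_center in the frame of sharpening_board between 0.025 and 0.031 m and x of stone_center in the frame of sharpening_board between 0.0218 and 0.0265 m and y of stone_center in the frame of sharpening_board between 0.0168 and 0.0215 m and angle between the x axis of stone and the y axis of sharpening_board, either way round below 0.025 rad and contact force between the fingers and stone below 0.1 N and linear speed of each of stone, shaker below 0.01 m/s); the robot touches nothing.
It fails at once if the stone is dropped or flung onto the board (moves there faster than 0.5 m/s out of the fingers) (horizontal distance between stone_center and sharpening_board below 0.12 m and z of stone_center in the frame of sharpening_board below 0.09 m and linear speed of stone above 0.5 m/s and contact force between the fingers and stone below 0.1 N).
It fails at once if the salt shaker is knocked over (angle between shaker's own z axis and vertical above 0.8 rad).
It fails at once if another thing is moved more than 30 mm from its place (distance of any of tuna, lemon, apple, timer, mug, bowl, candle from where it was at the start of the episode above 0.03 m).
It also fails if it takes over 72 s, if anything falls off the work surface, if the arm or the gripper's body presses on something with over 40 N, if the wrist force passes 120 N, or if a joint passes its speed limit or range.

## Working session

There is one attempt and no reset: what is moved stays moved. The work goes in short steps, Python scripts to look and compute and a tool call to move; the robot and the scene stay as the last step left them, time stands still between calls to the robot, and variables do not carry over. Pictures are saved under pics/ and viewed, and the job is handed in when it is done.

Besides the shell and the picture viewer there is one more tool, called after "Emit:" as name(argument=value, ...), one argument or row to a line, values as JSON. apply_moves: Moves the arm, as the interface text tells. Its arguments: {"type":"object","properties":{"series":{"type":"array","items":{"type":"array"}},"force":{"type":"number"}},"required":["series"]}

```bash
ls; mkdir -p pics
python3 - <<'E'
from cell import bot
import cv2,numpy as np
for n in ("scene","top"):
    f=bot.grab_frame(n); cv2.imwrite(f"pics/{n}0.png",f["frame"][...,::-1]); np.savez(f"pics/{n}0.npz",**f)
    print(n,f["fx"],f["cx"],f["cy"],np.round(f["R"],3).tolist(),np.round(f["t"],3), "campos",-f["R"].T@f["t"])
print(bot.get_state())
E
```

```text
pics
scene 418.53361596312544 315.62145498225925 197.47832371439372 [[-0.674, -0.738, -0.025], [-0.366, 0.363, -0.857], [0.642, -0.568, -0.515]] [0.394 0.224 1.135] campos [-0.38077847  0.85406868  0.78602173]
top 379.5169871167659 324.1106248840761 200.48625349797234 [[-0.009, -1.0, -0.002], [-0.994, 0.01, -0.109], [0.109, 0.001, -0.994]] [0.053 0.521 1.438] campos [0.36216044 0.04701436 1.48656202]
{'clock': 0.1, 'joint_positions': array([ 6.27903021e+01,  2.05928403e+01,  8.65908807e+01,  2.49231477e-04,
        7.29063751e+01, -6.59363833e+00]), 'joint_vel': array([-0.01830412, -0.11028646, -0.05835107,  0.05831955,  0.04800022,
        0.06367049]), 'joint_torque': array([ 1.06720345e-03, -5.16356707e+01, -2.71407527e+01,  6.77865674e-02,
        2.76502344e-02, -2.47305468e-05]), 'tool_pos': array([0.21098552, 0.56104997, 0.22191634]), 'tool_rot': array([-1.79989418e+02,  8.94727841e-02,  6.93838752e+01]), 'wrist_force': array([-0.6409162 ,  1.30358333,  0.36080636]), 'torque': array([-0.05119238,  0.02542349, -0.00695907]), 'opening': 0.08770375918903575}
```

View pics/scene0.png

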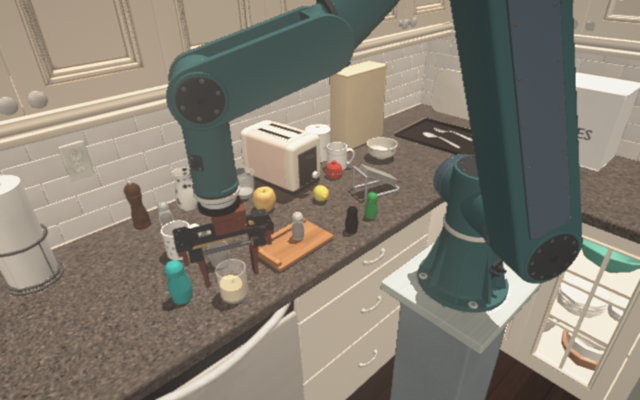

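View pics/top0.png

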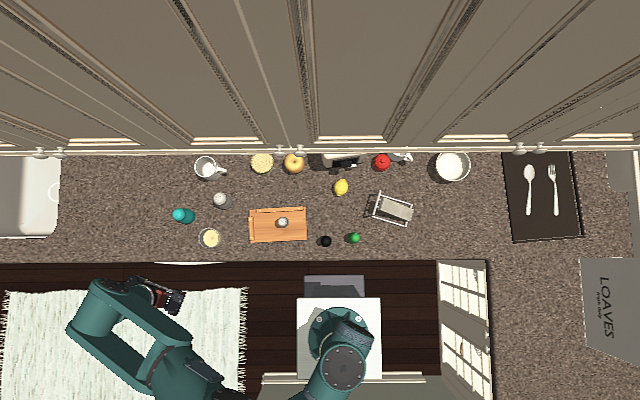

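Run:
```python
import cv2,numpy as np
a=cv2.imread("pics/top0.png")[145:260,170:430]; cv2.imwrite("pics/topc.png",cv2.resize(a,None,fx=3,fy=3,interpolation=cv2.INTER_CUBIC))
a=cv2.imread("pics/scene0.png")[130:310,130:410]; cv2.imwrite("pics/scc.png",cv2.resize(a,None,fx=2.85,fy=2.85,interpolation=cv2.INTER_CUBIC))
```

```text
(no output)
```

View pics/topc.png

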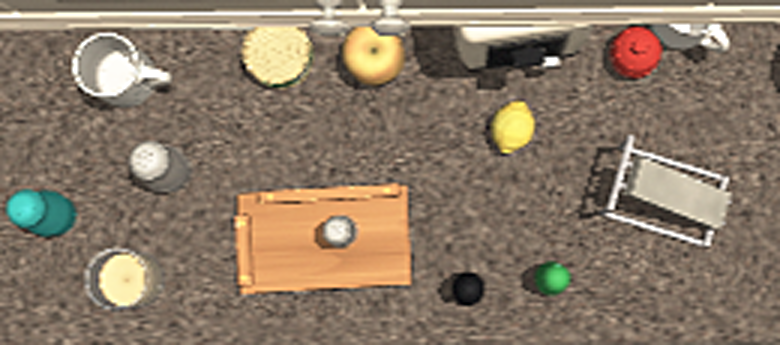

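View pics/scc.png

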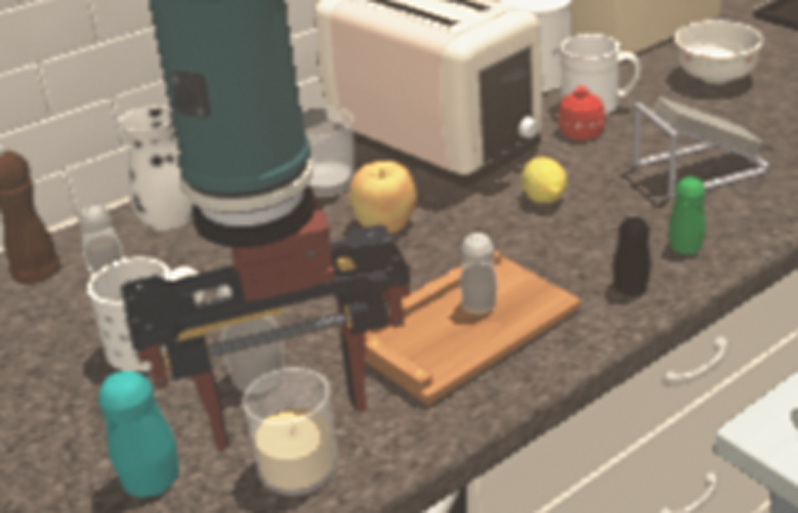

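```bash
cat > h.py <<'E'
import cv2,numpy as np
def load(n): return dict(np.load(n))
def cloud(f):
    d=f["depth"];v,u=np.mgrid[:d.shape[0],:d.shape[1]]
    c=np.stack([(u-f["cx"])/f["fx"]*d,(v-f["cy"])/f["fy"]*d,d],-1)
    P=(c-f["t"])@f["R"]; P[d==0]=np.nan; return P
def ray(f,u,v,z):
    d=f["R"].T@np.array([(u-f["cx"])/f["fx"],(v-f["cy"])/f["fy"],1]);o=-f["R"].T@f["t"]
    return o+d*(z-o[2])/d[2]
def proj(f,X):
    c=f["R"]@np.asarray(X,float)+f["t"]; return np.array([f["fx"]*c[0]/c[2]+f["cx"],f["fy"]*c[1]/c[2]+f["cy"]])
E
python3 - <<'E'
from h import *
for n,box in (("top",(170,430,145,260)),("scene",(240,420,150,280))):
    f=load(f"pics/{n}0.npz");P=cloud(f);hsv=cv2.cvtColor(f["frame"],cv2.COLOR_RGB2HSV)
    print(n, "counter z", np.nanmedian(P[215:230,240:246,2]) if n=="top" else 0)
    m=cv2.inRange(hsv,(5,110,90),(17,255,255)); M=np.zeros_like(m);M[box[2]:box[3],box[0]:box[1]]=m[box[2]:box[3],box[0]:box[1]]
    k,l,s,c=cv2.connectedComponentsWithStats(M)
    for i in range(1,k):
        if s[i,4]>150: print(s[i],c[i])
    # board
    i=1+np.argmax(s[1:,4]); mm=(l==i); q=P[mm]; print("board z pct",np.nanpercentile(q[:,2],[5,50,95]))
    cn=max(cv2.findContours(mm.astype(np.uint8),cv2.RETR_EXTERNAL,cv2.CHAIN_APPROX_NONE)[0],key=cv2.contourArea)
    w=np.array([ray(f,*p,.018)[:2] for p in cn[:,0].astype(float)],np.float32)
    r=cv2.minAreaRect(w*1000); print(r,cv2.boxPoints(r).tolist())
    # stone-ish : height above
f=load("pics/top0.npz");P=cloud(f)
b=P[185:235,360:425]; np.set_printoptions(linewidth=220)
print((b[::3,::3,2]*1000).round(0))
b=P[205:240,270:300]; print((b[::2,::2,2]*1000).round(0))
E
```

```text
top counter z -0.00147367408934909
[ 248  206   59   37 1804] [277.05931264 224.3924612 ]
board z pct [0.01207039 0.0178316  0.03090492]
((433.4791564941406, 231.79019165039062), (130.66505432128906, 223.95932006835938), 2.6470720767974854) [[363.0447082519531, 340.633056640625], [373.3879699707031, 116.9127197265625], [503.9136047363281, 122.94732666015625], [493.5703430175781, 346.66766357421875]]
scene counter z 0
[257 188  19  23 163] [267.93251534 200.6993865 ]
[ 255  218   78   54 1893] [291.76016904 245.2086635 ]
board z pct [0.0127484  0.01950822 0.03174655]
((440.0036315917969, 234.77688598632812), (164.0923614501953, 229.99705505371094), 2.566707134246826) [[352.88983154296875, 345.9858093261719], [363.189697265625, 116.21949768066406], [527.117431640625, 123.56796264648438], [516.8175659179688, 353.33428955078125]]
[[  2.  -5.  -1.  -2.   3.  -5.  -6.   3.   4.   3.   2.   2.  -0.  -0.  -4.   4.   2.  -2.  -5.  -1.   0.  -1.]
 [  2.   3.  -1.   0.  -2.  -2.   5.   7.  -3.   1.   1.   4.  -5.  -1.   0.  -0.  -2.   1.   4.  -4.  -4.  -2.]
 [ -2.  -4.  -5.   3.  -6.  -2.   6.
[... 2364 characters left out ...]
 12.  21.  16.  21.  95. 104. 107. 106.  97.  67.  18.  21.  14.  18.  15.]
 [ nan  17.  18.  17.  21.  96.  98.  93.  71.  48.  16.  16.  18.  16.  14.]
 [ 17.  23.  16.  19.  16.  16.  50.  55.  11.  12.  16.  23.  17.  13.  16.]
 [ 18.  21.  16.  11.  14.  18.  15.  21.  15.  20.  18.  17.  21.  15.  17.]
 [ 18.  20.  17.  14.  24.  16.  20.  14.  19.  15.  14.  16.  21.  16.  16.]
 [ 17.  14.  20.  15.  14.  15.  17.  22.  12.  19.  22.  15.  15.  14.  18.]
 [ 15.  19.  18.  17.  18.  16.  18.  18.  17.  15.  21.  20.  21.  18.  19.]
 [ 13.  nan  14.  16.  16.  20.  15.  16.  20.  18.  16.  20.  10.  19.  18.]
 [ 19.  17.  23.  16.  16.  18.  13.  13.  11.  17.  23.  19.  15.   8.  21.]]
```

Run:
```python
from h import *
f=load("pics/top0.npz");P=cloud(f);g=f["frame"]
# shaker top
b=np.zeros(g.shape[:2],bool);b[205:240,270:300]=1
q=P[b&(P[...,2]>.085)];print("shaker hi pts",len(q),np.median(q,0),q.min(0),q.max(0))
# bystander / look-alike
print("tcols",g[222,282],g[199,220])
for nm,(u0,u1,v0,v1) in dict(grey2=(205,235,188,212)).items():
    bb=np.zeros_like(b);bb[v0:v1,u0:u1]=1;q=P[bb&(P[...,2]>.05)];print(nm,q.mean(0),np.nanpercentile(q[:,2],98))
# all clutter occupying area: components z>25mm
h=((P[...,2]>.025)&(P[...,2]<.3)&(P[...,0]<.62)).astype(np.uint8)
h=cv2.morphologyEx(h,cv2.MORPH_OPEN,np.ones((2,2),np.uint8))
k,l,s,c=cv2.connectedComponentsWithStats(h)
for i in range(1,k):
    if s[i,4]>40 and s[i,4]<5000:
        q=P[l==i];print(c[i].round(),np.nanpercentile(q,3,axis=0).round(3),np.nanpercentile(q,97,axis=0).round(3))
# stone
m=cv2.cvtColor(g[180:240,355:430],cv2.COLOR_RGB2BGR);cv2.imwrite("pics/stc.png",cv2.resize(m,None,fx=8,fy=8,interpolation=cv2.INTER_CUBIC))
print(g[195:222:3,380:412:4].tolist())
for n in ("scene",):
    f=load("pics/scene0.npz");m=f["frame"][150:210,340:410,::-1];cv2.imwrite("pics/sts.png",cv2.resize(m,None,fx=8,fy=8,interpolation=cv2.INTER_CUBIC))
```

```text
shaker hi pts 71 [0.43969334 0.20227215 0.10308776] [0.42204547 0.18619944 0.08578973] [0.45515215 0.21826639 0.11037727]
tcols [237 231 219] [253 251 244]
grey2 [0.52145604 0.42328086 0.09905714] 0.12622084237673664
[623. 182.] [ 0.53  -1.131  0.02 ] [ 0.613 -0.799  0.457]
[211. 178.] [0.609 0.467 0.   ] [0.619 0.513 0.084]
[461. 178.] [ 0.591 -0.522 -0.004] [ 0.622 -0.446  0.066]
[342. 188.] [ 0.544 -0.046 -0.001] [0.597 0.003 0.056]
[394. 209.] [ 0.446 -0.289 -0.002] [ 0.533 -0.15   0.105]
[224. 201.] [ 0.495  0.402 -0.001] [0.543 0.445 0.125]
[294. 209.] [0.483 0.131 0.014] [0.497 0.204 0.033]
[184. 216.] [0.44  0.552 0.   ] [0.486 0.593 0.12 ]
[285. 223.] [0.418 0.181 0.015] [0.453 0.212 0.109]
[252. 229.] [0.376 0.32  0.012] [0.451 0.334 0.035]
[212. 239.] [0.347 0.436 0.001] [0.412 0.508 0.089]
[355. 238.] [ 0.357 -0.09  -0.004] [ 0.391 -0.048  0.091]
[327. 242.] [ 0.343  0.019 -0.006] [0.381 0.058 0.092]
[335. 333.] [-0.027 -0.091  0.036] [0.117 0.079 0.306]
[312. 382.] [-0.093  0.065  0.279] [0.001 0.12  0.338]
[[[223, 216, 210], [176, 165, 158], [122, 106, 91], [107, 93, 82
[... 423 characters left out ...]
98, 176], [131, 112, 95], [137, 132, 129]], [[105, 101, 89], [198, 188, 166], [200, 192, 170], [202, 191, 171], [207, 197, 175], [215, 205, 184], [205, 196, 174], [149, 140, 123]], [[65, 63, 58], [213, 203, 182], [197, 187, 167], [200, 191, 170], [203, 193, 170], [215, 203, 182], [204, 196, 174], [202, 195, 173]], [[75, 65, 57], [61, 53, 47], [73, 70, 63], [210, 201, 177], [206, 197, 175], [209, 200, 180], [200, 190, 170], [190, 181, 161]], [[118, 105, 89], [59, 53, 47], [62, 56, 49], [56, 50, 44], [116, 112, 99], [212, 203, 180], [202, 194, 172], [188, 180, 160]], [[178, 171, 167], [245, 239, 232], [139, 119, 105], [99, 88, 78], [55, 49, 43], [57, 51, 45], [116, 112, 100], [203, 194, 173]]]
```

View pics/stc.png

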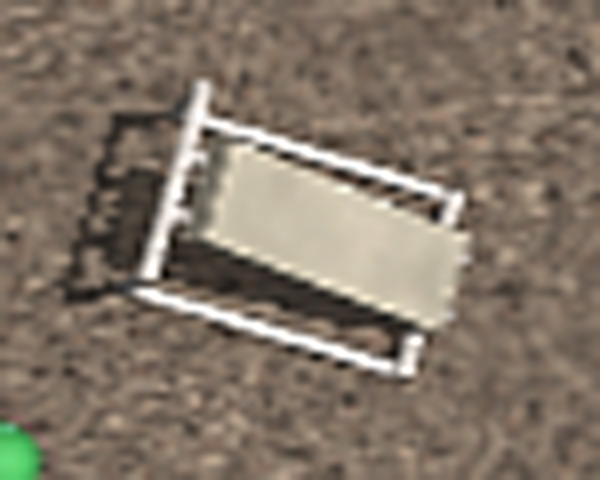

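View pics/sts.png

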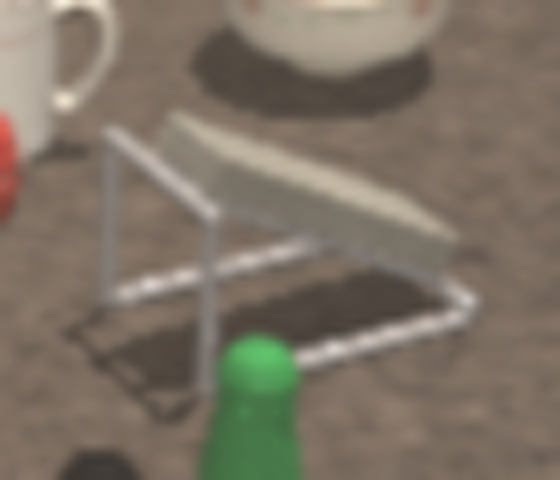

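Run:
```python
from h import *
f=load("pics/top0.npz");P=cloud(f);g=f["frame"].astype(int)
m=((g[...,0]>180)&(g[...,0]<225)&(g[...,0]-g[...,2]>20)&(g[...,0]-g[...,2]<45)).astype(np.uint8)
M=np.zeros_like(m);M[190:226,378:420]=m[190:226,378:420]
k,l,s,c=cv2.connectedComponentsWithStats(M);i=1+np.argmax(s[1:,4]);mm=(l==i).astype(np.uint8);print(s[i],c[i])
q=P[cv2.erode(mm,np.ones((3,3),np.uint8))>0];q=q[~np.isnan(q).any(1)];
for _ in range(3):
    ce=q.mean(0);n=np.linalg.svd(q-ce)[2][2];n*=np.sign(n[2]);r=(q-ce)@n;q=q[abs(r)<.01]
print("centroid",ce,"n",n,"tilt",np.degrees(np.arccos(n[2])),"downdir",np.degrees(np.arctan2(n[1],n[0])),r.std())
cn=cv2.findContours(mm,cv2.RETR_EXTERNAL,cv2.CHAIN_APPROX_NONE)[0][0][:,0].astype(float)
# in-plane; up-slope axis
up=np.array([-n[0],-n[1],0])/np.hypot(n[0],n[1]);up=up*n[2]+np.array([0,0,np.hypot(n[0],n[1])]);la=np.cross(n,up)
o=-f["R"].T@f["t"];pts=[]
for u,v in cn:
    d=f["R"].T@np.array([(u-f["cx"])/f["fx"],(v-f["cy"])/f["fy"],1]);X=o+d*((ce-o)@n)/(d@n);pts.append([(X-ce)@up,(X-ce)@la])
r=cv2.minAreaRect(np.float32(pts)*1000);print(r)
bp=cv2.boxPoints(r)/1000;C=[ce+a*up+b*la for a,b in bp];print(np.round(C,4))
cc=ce+r[0][0]/1000*up+r[0][1]/1000*la;print("face centre",cc,"stone centre",cc-.01*n)
e=C[1]-C[0];e2=C[2]-C[1]
for x in(e,e2):print(np.linalg.norm(x),np.degrees(np.arctan2(x[1],x[0])),np.degrees(np.arcsin(x[2]/np.linalg.norm(x))))
```

```text
[381 198  33  23 375] [396.69066667 209.09066667]
centroid [ 0.48226505 -0.22302666  0.07158741] n [-0.14582964 -0.48005278  0.86503355] tilt 30.113463316176354 downdir -106.89764616152452 0.002286187424403426
((-1.8595809936523438, 0.7748527526855469), (47.783748626708984, 147.91781616210938), 89.87922668457031)
[[ 0.4852 -0.2925  0.0335]
 [ 0.5226 -0.1702  0.1077]
 [ 0.477  -0.1562  0.1078]
 [ 0.4395 -0.2785  0.0336]]
face centre [ 0.48105609 -0.22434059  0.07065444] stone centre [ 0.48251438 -0.21954006  0.0620041 ]
0.14791782279087715 72.96273735423021 30.113389490053137
0.04778374730432583 162.9978792789497 0.06059453081727788
```

```bash
cat >> h.py <<'E'
from scipy.spatial.transform import Rotation as Ro
def go(st,pos,R):
    """relative move (tool axes) to world pose"""
    R0=Ro.from_euler("xyz",st["tool_rot"],degrees=True); 
    if not isinstance(R,Ro): R=Ro.from_euler("xyz",R,degrees=True)
    t=R0.inv().apply(np.array(pos)-st["tool_pos"]); w=(R0.inv()*R).as_rotvec()
    print("shift",t.round(4).tolist(),"turn",w.round(4).tolist(),"rows>=",max(np.linalg.norm(t)/.05,np.degrees(np.linalg.norm(w))/8.59).round(1))
    return t,w
E
python3 - <<'E'
from h import *
from cell import bot
f=load("pics/scene0.npz");P=cloud(f);g=f["frame"].astype(int)
m=((g.max(2)-g.min(2)<45)&(P[...,2]>.025)&(P[...,2]<.12)&(P[...,0]<.47)&(P[...,0]>.40)&(P[...,1]>.17)&(P[...,1]<.24)).astype(np.uint8)
k,l,s,c=cv2.connectedComponentsWithStats(m);i=1+np.argmax(s[1:,4]);print(s[i],c[i]);q=P[l==i];print(q.min(0),q.max(0),np.median(q,0))
# top and middle rays
ys,xs=np.nonzero(l==i)
for v in range(ys.min(),ys.max()+1,4): print(v,xs[ys==v].min(),xs[ys==v].max(),end="; ")
for z in(.095,.1): print(ray(f,298,219,z))
a=proj(f,[.439,.202,.018]);b=proj(f,[.439,.202,.108]);print(a,b)
go(bot.get_state(),[.439,.202,.20],[180,0,92.6])
E
```

```text
[291 212  13  28 285] [297.27368421 225.47368421]
[0.41696863 0.19546479 0.02559664] [0.44743318 0.22815804 0.11011479] [0.42602191 0.21560179 0.07206033]
212 295 299; 216 292 302; 220 292 302; 224 293 302; 228 291 303; 232 292 303; 236 292 302; [0.42548257 0.21212198 0.095     ]
[0.41964874 0.21676689 0.1       ]
[298.83077496 236.67252964] [297.45042793 212.22699858]
shift [-0.2557, 0.3398, 0.0223] turn [-0.0005, 0.0015, -0.4052] rows>= 8.5
```

Emit:
apply_moves(
  series=[
    [[-0.128,0.17,0.0],[0,0,-0.2],0.088],
    [[-0.128,0.17,0.0],[0,0,-0.2],0.087],
    [[-0.128,0.17,0.0],[0,0,-0.2],0.087],
  ],
  force=15,
)

```text
clock: 0.4
tool_pos: [0.2909, 0.4343, 0.2218]
tool_rot: [-180.0, 0.1, 81.0]
wrist_force: [1.6, -0.5, 0.2]
opening: 0.0869
```

Run:
```python
from h import *
from cell import bot
s=bot.get_state();print(s["tool_pos"],s["joint_vel"].round(1))
go(s,[.439,.202,.15],[180,0,92.6])
```

```text
[0.29087571 0.43432504 0.22175339] [-52.2 -18.4  26.   -0.3  -8.5 -48.3]
shift [-0.2062, 0.1826, 0.0721] turn [-0.001, 0.0023, -0.2019] rows>= 5.7
```

Emit:
apply_moves(
  series=[
    [[-0.206,0.183,0.05],[0,0,-0.202],0.087],
    [[-0.206,0.183,0.05],[0,0,-0.202],0.087],
    [[-0.206,0.183,0.05],[0,0,-0.202],0.087],
    [[-0.206,0.183,0.05],[0,0,-0.202],0.087],
    [[-0.206,0.183,0.05],[0,0,-0.202],0.087],
  ],
)

```text
clock: 0.9
tool_pos: [0.4209, 0.2304, 0.1781]
tool_rot: [-179.9, 0.1, 92.6]
wrist_force: [0.7, 0.1, -0.1]
opening: 0.0868
```

Emit:
apply_moves(
  series=[
    [[0,0,0],[0,0,0],0.087],
    [[0,0,0],[0,0,0],0.087],
  ],
)

```text
clock: 1.1
tool_pos: [0.421, 0.2293, 0.1777]
tool_rot: [-179.9, 0.1, 92.4]
wrist_force: [0.4, -0.0, -0.2]
opening: 0.0871
```

Run:
```python
from h import *
from cell import bot
s=bot.get_state();print(s["clock"],s["tool_pos"],s["tool_rot"],s["joint_vel"].round(1),s["joint_positions"].round(1))
go(s,[.439,.202,.052],[180,0,92.6])
```

```text
1.1 [0.42099294 0.22934114 0.17770635] [-1.79851599e+02  1.24524013e-01  9.24152553e+01] [ 2.9 -0.6 -0.1  0.5  0.3  0.6] [ 2.040e+01  1.370e+01  1.041e+02 -1.000e-01  6.240e+01 -7.200e+01]
shift [-0.0278, 0.0172, 0.1257] turn [-0.0026, 0.0022, -0.0032] rows>= 2.6
```

Emit:
apply_moves(
  series=[
    [[-0.028,0.017,0.0],[0,0,0],0.087],
    [[-0.028,0.017,0.03],[0,0,0],0.087],
    [[-0.028,0.017,0.07],[0,0,0],0.087],
    [[-0.028,0.017,0.11],[0,0,0],0.087],
    [[-0.028,0.017,0.126],[0,0,0],0.087],
  ],
)

```text
clock: 1.6
tool_pos: [0.4358, 0.2028, 0.049]
tool_rot: [-179.6, 0.2, 92.5]
wrist_force: [-0.8, -0.6, -0.3]
opening: 0.0874
```

Emit:
apply_moves(
  series=[
    [[0,0,0],[0,0,0],0.087],
    [[0,0,0],[0,0,0],0.03],
    [[0,0,0],[0,0,0],0.03],
    [[0,0,0],[0,0,0],0.03],
    [[0,0,0],[0,0,0],0.03],
  ],
)

```text
clock: 2.1
tool_pos: [0.4367, 0.2032, 0.0501]
tool_rot: [-179.7, 0.1, 92.5]
wrist_force: [-0.4, -0.8, -0.5]
opening: 0.0589
```

Emit:
apply_moves(
  series=[
    [[0,0,0],[0,0,0],0.03],
    [[0,0,0],[0,0,0],0.03],
    [[0,0,0],[0,0,0],0.03],
  ],
)

```text
clock: 2.4
tool_pos: [0.4373, 0.2034, 0.0505]
tool_rot: [-179.8, 0.1, 92.5]
wrist_force: [-0.4, 1.7, 3.1]
opening: 0.0407
```

Emit:
apply_moves(
  series=[
    [[0,0,0],[0,0,0],0.03],
    [[0,0,0],[0,0,0],0.03],
    [[0,0,-0.01],[0,0,0],0.03],
    [[0,0,-0.03],[0,0,0],0.03],
    [[0,0,-0.05],[0,0,0],0.03],
  ],
)

```text
clock: 2.9
tool_pos: [0.4367, 0.2032, 0.1011]
tool_rot: [-179.7, 0.1, 92.5]
wrist_force: [0.1, -0.4, -2.4]
opening: 0.0406
```

Run:
```python
from h import *
from cell import bot
s=bot.get_state();print(s["clock"],s["tool_pos"],s["wrist_force"],s["opening"])
for n in ("scene",):
    f=bot.grab_frame(n); a=f["frame"][120:300,200:440,::-1];cv2.imwrite(f"pics/{n}1.png",cv2.resize(a,None,fx=3,fy=3)); np.savez("pics/scene1.npz",**f)
go(s,[.455,.040,.10],[180,0,92.6])
```

```text
2.9 [0.43670552 0.20318885 0.10108959] [ 0.11663804 -0.40110674 -2.36453729] 0.04061027399529558
shift [-0.1638, 0.0111, 0.0014] turn [-0.0054, 0.0023, -0.0015] rows>= 3.3
```

View pics/scene1.png

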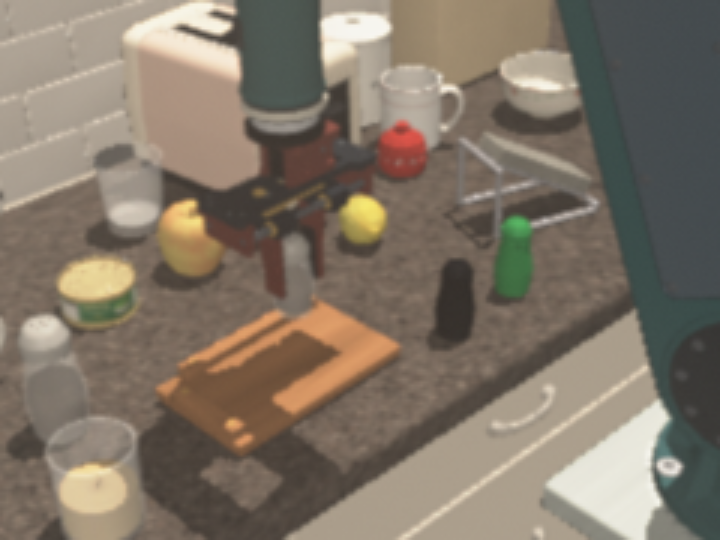

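Emit:
apply_moves(
  series=[
    [[-0.05,0.003,0.0],[0,0,0],0.03],
    [[-0.1,0.007,0.0],[0,0,0],0.03],
    [[-0.14,0.01,0.0],[0,0,0],0.03],
    [[-0.163,0.011,0.0],[-0.005,0.002,0],0.03],
    [[-0.163,0.011,0.02],[-0.005,0.002,0],0.03],
  ],
)

```text
clock: 3.45
tool_pos: [0.4593, 0.0386, 0.0856]
tool_rot: [179.4, 0.0, 92.3]
wrist_force: [0.4, 0.8, -1.4]
opening: 0.0408
```

Emit:
apply_moves(
  series=[
    [[0,0,0.01],[0,0,0],0.03],
    [[0,0,0.025],[0,0,0],0.03],
    [[0,0,0.035],[0,0,0],0.03],
  ],
)

```text
clock: 3.75
tool_pos: [0.4591, 0.0388, 0.0497]
tool_rot: [179.5, 0.0, 92.4]
wrist_force: [0.5, -1.0, -0.7]
opening: 0.0407
```

Now down in small steps until contact (expected TCP z about 0.0325).

Emit:
apply_moves(
  series=[
    [[0,0,0.005],[0.008,0,0],0.03],
    [[0,0,0.01],[0.008,0,0],0.03],
    [[0,0,0.014],[0.008,0,0],0.03],
    [[0,0,0.016],[0.008,0,0],0.03],
    [[0,0,0.017],[0.008,0,0],0.03],
  ],
)

```text
clock: 4.25
tool_pos: [0.4593, 0.0389, 0.0327]
tool_rot: [180.0, 0.0, 92.4]
wrist_force: [0.1, 0.2, -0.6]
opening: 0.041
```

Emit:
apply_moves(
  series=[
    [[0,0,0.001],[0,0,0],0.03],
    [[0,0,0.001],[0,0,0],0.03],
  ],
)

```text
clock: 4.45
tool_pos: [0.4599, 0.039, 0.0324]
tool_rot: [179.9, 0.0, 92.4]
wrist_force: [-0.8, 0.1, 5.4]
opening: 0.0408
```

Contact (5.4 N up). Release: open slowly to 0.07.

Emit:
apply_moves(
  series=[
    [[0,0,0],[0,0,0],0.045],
    [[0,0,0],[0,0,0],0.055],
    [[0,0,0],[0,0,0],0.065],
    [[0,0,0],[0,0,0],0.07],
    [[0,0,0],[0,0,0],0.07],
  ],
)

```text
clock: 4.95
tool_pos: [0.4599, 0.0389, 0.0324]
tool_rot: [179.9, 0.0, 92.4]
wrist_force: [0.2, -0.0, -0.1]
opening: 0.0694
```

Emit:
apply_moves(
  series=[
    [[0,0,-0.02],[0,0,0],0.08],
    [[0,0,-0.06],[0,0,0],0.08],
    [[0,0,-0.1],[0,0,0],0.08],
    [[0,0,-0.14],[0,0,0],0.08],
    [[0,0,-0.18],[0,0,0],0.08],
  ],
)

```text
clock: 5.45
tool_pos: [0.459, 0.039, 0.214]
tool_rot: [179.9, 0.0, 92.4]
wrist_force: [1.3, 0.4, -0.1]
opening: 0.0799
```

Run:
```python
from h import *
from cell import bot
s=bot.get_state();print(s["clock"],s["tool_pos"],s["tool_rot"],s["opening"],s["joint_positions"].round(1))
f=bot.grab_frame("scene"); a=f["frame"][120:300,200:440,::-1];cv2.imwrite("pics/scene2.png",cv2.resize(a,None,fx=3,fy=3)); np.savez("pics/scene2.npz",**f)
f=bot.grab_frame("top"); a=f["frame"][140:300,170:430,::-1];cv2.imwrite("pics/top2.png",cv2.resize(a,None,fx=3,fy=3)); np.savez("pics/top2.npz",**f)
# stone grasp frames
up=np.array([np.cos(np.radians(30))*np.cos(np.radians(73)),np.cos(np.radians(30))*np.sin(np.radians(73)),.5])
n=np.array([-np.sin(np.radians(30))*np.cos(np.radians(73)),-np.sin(np.radians(30))*np.sin(np.radians(73)),np.cos(np.radians(30))])
x=np.array([np.cos(np.radians(-17)),np.sin(np.radians(-17)),0]);z=-n;y=np.cross(z,x)
R=Ro.from_matrix(np.c_[x,y,z]);print("euler",R.as_euler("xyz",degrees=True),n,y,up)
C=np.array([.4825,-.2195,.062]);
go(s,C+n*.12,R); go(s,[.45,-.25,.25],[180,0,-17])
```

```text
5.45 [0.45901339 0.03900826 0.21397208] [1.79907115e+02 1.78637472e-02 9.23701596e+01] 0.07991058022911753 [ -3.7   9.5 103.7  -0.   66.7 -96.1]
euler [-150.    0.  -17.] [-0.14618585 -0.47815238  0.8660254 ] [-0.25320132 -0.82818421 -0.5       ] [0.25320132 0.82818421 0.5       ]
shift [-0.3158, -0.0072, 0.0481] turn [0.3543, 0.4969, 1.8595] rows>= 13.1
shift [-0.2884, -0.0209, -0.036] turn [0.0014, -0.0013, 1.9089] rows>= 12.7
```

View pics/scene2.png

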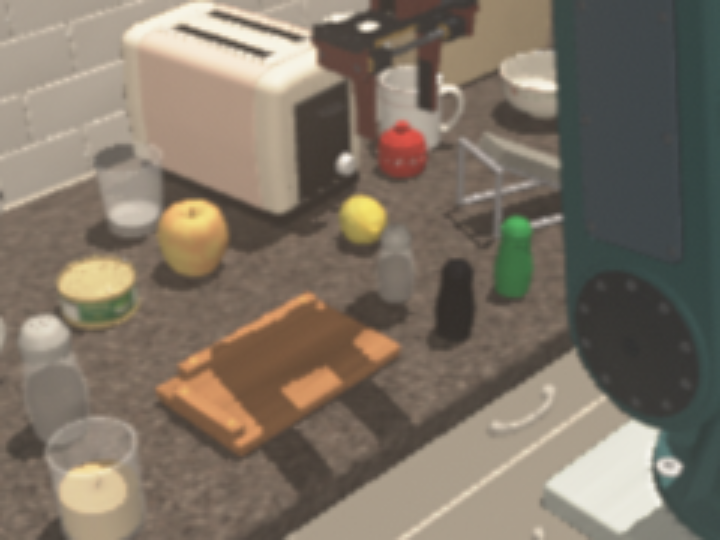

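View pics/top2.png

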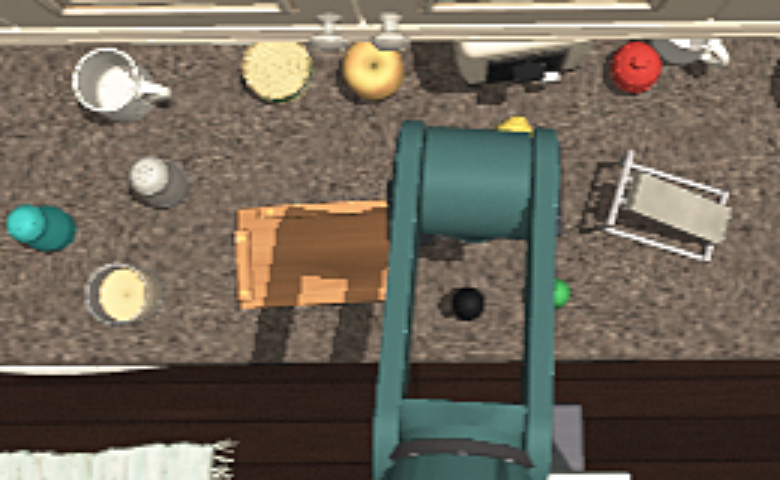

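Emit:
apply_moves(
  series=[
    [[-0.05,-0.01,-0.036],[0,0,0.15],0.08],
    [[-0.1,-0.02,-0.036],[0,0,0.3],0.08],
    [[-0.15,-0.02,-0.036],[0,0,0.45],0.08],
    [[-0.2,-0.02,-0.036],[0,0,0.6],0.08],
    [[-0.25,-0.021,-0.036],[0,0,0.75],0.08],
  ],
)

```text
clock: 6.05
tool_pos: [0.4511, -0.2002, 0.2527]
tool_rot: [179.5, -0.4, 49.1]
wrist_force: [1.4, 0.2, -0.8]
opening: 0.0799
```

Emit:
apply_moves(
  series=[
    [[0,0,0],[0,0,0.15],0.08],
    [[0,0,0],[0,0,0.3],0.08],
    [[0,0,0],[0,0,0.45],0.08],
    [[0,0,0],[0,0,0.6],0.08],
    [[0,0,0],[0,0,0.75],0.08],
  ],
)

```text
clock: 6.55
tool_pos: [0.4504, -0.2, 0.2513]
tool_rot: [180.0, -0.5, 6.1]
wrist_force: [-0.2, 0.3, 1.2]
opening: 0.08
```

```bash
cat >> h.py <<'E'
cs=lambda a:(np.cos(np.radians(a)),np.sin(np.radians(a)))
up=np.array([cs(30)[0]*cs(73)[0],cs(30)[0]*cs(73)[1],.5])
nn=np.array([-.5*cs(73)[0],-.5*cs(73)[1],cs(30)[0]])
C=np.array([.4825,-.2195,.062])
RS=Ro.from_euler("xyz",[-150,0,-17],degrees=True)
E
python3 - <<'E'
from h import *
from cell import bot
s=bot.get_state();print(s["clock"],s["tool_pos"],s["tool_rot"],s["opening"],s["joint_positions"].round(1))
go(s,C+nn*.12,RS)
E
```

```text
6.55 [ 0.45036799 -0.20002327  0.25129162] [179.9859486   -0.54895015   6.07397557] 0.08004700750614897 [-32.2   9.8  97.5   0.3  72.3 -38.4]
shift [0.0056, 0.0779, 0.0854] turn [0.5147, 0.0961, 0.3959] rows>= 4.4
```

Emit:
apply_moves(
  series=[
    [[0.001,0.02,0.01],[0.1,0.02,0.08],0.08],
    [[0.003,0.04,0.03],[0.2,0.04,0.16],0.08],
    [[0.005,0.06,0.05],[0.31,0.06,0.24],0.08],
    [[0.006,0.078,0.07],[0.41,0.08,0.32],0.08],
    [[0.006,0.078,0.085],[0.515,0.096,0.396],0.08],
  ],
)

```text
clock: 7.05
tool_pos: [0.4657, -0.2794, 0.1642]
tool_rot: [-149.8, 0.0, -17.3]
wrist_force: [0.6, -0.2, -0.8]
opening: 0.08
```

Run:
```python
from h import *
from cell import bot
s=bot.get_state();print(s["clock"],s["tool_pos"],s["tool_rot"],s["opening"],s["joint_positions"].round(1))
go(s,C+nn*.05,RS)
f=bot.grab_frame("scene"); a=f["frame"][100:280,240:480,::-1];cv2.imwrite("pics/scene3.png",cv2.resize(a,None,fx=3,fy=3));
```

```text
7.05 [ 0.46565427 -0.27937349  0.16422228] [-1.49815466e+02  4.28858184e-02 -1.73121202e+01] 0.07995671088653514 [-54.9  28.4  91.   23.8  81.  -45.6]
shift [-0.0016, -0.0025, 0.0696] turn [-0.0032, -0.0021, -0.0051] rows>= 1.4
```

View pics/scene3.png

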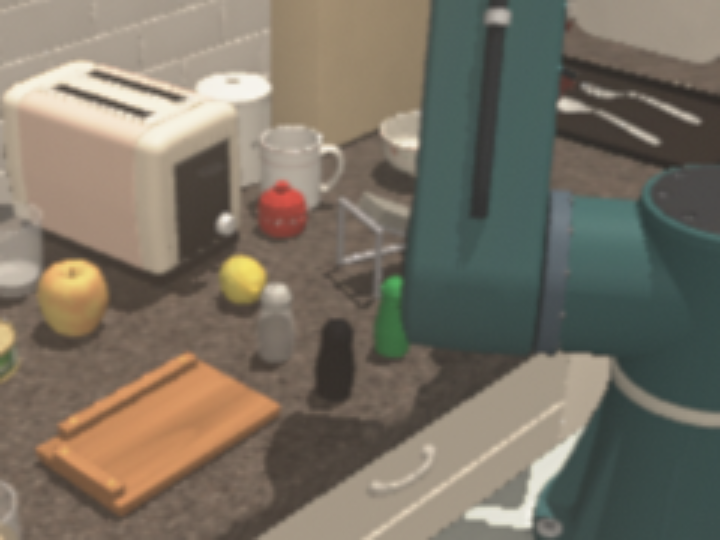

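Emit:
apply_moves(
  series=[
    [[-0.0016,-0.0025,0.03],[-0.003,-0.002,-0.005],0.08],
    [[-0.0016,-0.0025,0.055],[-0.003,-0.002,-0.005],0.08],
    [[-0.0016,-0.0025,0.075],[-0.003,-0.002,-0.005],0.08],
    [[-0.0016,-0.0025,0.085],[-0.003,-0.002,-0.005],0.08],
    [[-0.0016,-0.0025,0.085],[-0.003,-0.002,-0.005],0.08],
  ],
)

```text
clock: 7.6
tool_pos: [0.4742, -0.2332, 0.0877]
tool_rot: [-149.5, 0.6, -17.2]
wrist_force: [0.4, -0.9, 0.1]
opening: 0.0797
```

Run:
```python
from h import *
from cell import bot
s=bot.get_state();print(s["clock"],s["tool_pos"],s["tool_rot"],s["wrist_force"])
go(s,C-nn*.006,RS)
f=bot.grab_frame("top"); a=f["frame"][170:290,330:450,::-1];cv2.imwrite("pics/top3.png",cv2.resize(a,None,fx=5,fy=5));np.savez("pics/top3.npz",**f)
f=bot.grab_frame("scene");np.savez("pics/scene3.npz",**f)
```

```text
7.6 [ 0.47423235 -0.23318944  0.08765838] [-149.53402333    0.5583984   -17.19817456] [ 0.3776917  -0.93445775  0.09423505]
shift [0.0041, -0.0003, 0.036] turn [-0.0081, 0.0067, -0.0079] rows>= 0.7
```

View pics/top3.png

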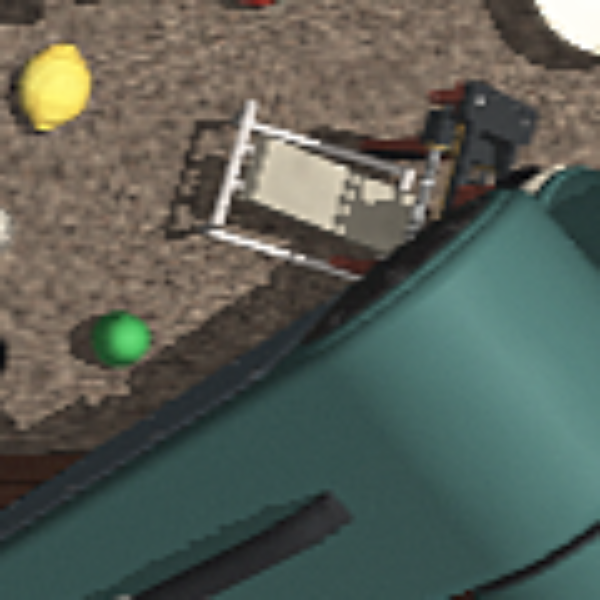

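Emit:
apply_moves(
  series=[
    [[0.004,0,0.01],[-0.008,0.007,-0.008],0.08],
    [[0.004,0,0.02],[-0.008,0.007,-0.008],0.08],
    [[0.004,0,0.029],[-0.008,0.007,-0.008],0.08],
    [[0.004,0,0.035],[-0.008,0.007,-0.008],0.08],
    [[0.004,0,0.035],[-0.008,0.007,-0.008],0.08],
  ],
)

```text
clock: 8.2
tool_pos: [0.4836, -0.2186, 0.0582]
tool_rot: [-150.0, -0.1, -17.0]
wrist_force: [-0.9, -0.2, 0.1]
opening: 0.0801
```

Run:
```python
from h import *
from cell import bot
s=bot.get_state();print(s["clock"],s["tool_pos"],s["tool_rot"],s["wrist_force"])
go(s,C-nn*.006,RS)
```

```text
8.2 [ 0.48359452 -0.21855729  0.05815526] [-1.50036329e+02 -1.05476207e-01 -1.70395770e+01] [-0.93225295 -0.17997098  0.14552736]
shift [-0.0008, -0.0009, 0.0021] turn [0.0006, -0.0019, 0.0003] rows>= 0.0
```

Emit:
apply_moves(
  series=[
    [[-0.001,0,0.002],[0,0,0],0.07],
    [[-0.001,0,0.002],[0,0,0],0.06],
    [[-0.001,0,0.002],[0,0,0],0.04],
    [[-0.001,0,0.002],[0,0,0],0.04],
    [[-0.001,0,0.002],[0,0,0],0.04],
  ],
  force=35,
)

```text
clock: 8.7
tool_pos: [0.483, -0.2176, 0.0566]
tool_rot: [-150.1, -0.1, -17.0]
wrist_force: [-0.3, -0.2, 0.8]
opening: 0.0496
```

Emit:
apply_moves(
  series=[
    [[0,0,0],[0,0,0],0.04],
    [[0,0,0],[0,0,0],0.04],
    [[0,0,0],[0,0,0],0.04],
  ],
)

```text
clock: 9.0
tool_pos: [0.483, -0.2175, 0.0566]
tool_rot: [-150.0, -0.1, -17.0]
wrist_force: [0.9, -0.2, 0.0]
opening: 0.0496
```

Emit:
apply_moves(
  series=[
    [[0,0,-0.01],[0,0,0],0.04],
    [[0,0,-0.03],[0,0,0],0.04],
    [[0,0,-0.055],[0,0,0],0.04],
    [[0,0,-0.085],[0,0,0],0.04],
    [[0,0,-0.115],[0,0,0],0.04],
  ],
)

```text
clock: 9.5
tool_pos: [0.4653, -0.2731, 0.1573]
tool_rot: [-150.1, -0.1, -17.0]
wrist_force: [0.9, -0.6, -3.4]
opening: 0.0496
```

Run:
```python
from h import *
from cell import bot
s=bot.get_state();print(s["clock"],s["tool_pos"],s["tool_rot"],s["wrist_force"],s["opening"])
# board refine: line fits
def wpts(f,m,z): 
    return
f=load("pics/scene3.npz");fr=f["frame"];hsv=cv2.cvtColor(fr,cv2.COLOR_RGB2HSV)
m=cv2.inRange(hsv,(5,110,60),(17,255,255));M=np.zeros_like(m);M[205:300,240:340]=m[205:300,240:340]
k,l,st,c=cv2.connectedComponentsWithStats(M);i=1+np.argmax(st[1:,4]);mm=(l==i).astype(np.uint8)
cn=cv2.findContours(mm,cv2.RETR_EXTERNAL,cv2.CHAIN_APPROX_NONE)[0][0][:,0].astype(float)
print(st[i])
def lines(f,cn,z,cen,yaw,tag):
    w=np.array([ray(f,*p,z)[:2] for p in cn])
    R=np.array([[cs(yaw)[0],cs(yaw)[1]],[-cs(yaw)[1],cs(yaw)[0]]]);b=(w-cen)@R.T
    for nm,ax,lo,hi,rng in (("near x-65",0,-.085,-.055,.07),("-y end",1,-.125,-.1,.05),("+x",0,.055,.09,.07),("+y",1,.1,.14,.05)):
        q=b[(b[:,ax]>lo)&(b[:,ax]<hi)&(abs(b[:,1-ax])<rng)]
        if len(q)<6: continue
        p=np.polyfit(q[:,1-ax],q[:,ax],1);r=q[:,ax]-np.polyval(p,q[:,1-ax]);print(tag,nm,len(q),"off mm",p[1]*1000,"slope deg",np.degrees(p[0]),"rms",r.std()*1000)
cen=np.array([.432,.2315])
lines(f,cn,.018,cen,2.6,"scene")
lines(f,cn,.0,cen,2.6,"scene z0")
f=load("pics/top0.npz");hsv=cv2.cvtColor(f["frame"],cv2.COLOR_RGB2HSV)
m=cv2.inRange(hsv,(5,110,60),(17,255,255));M=np.zeros_like(m);M[200:250,240:315]=m[200:250,240:315]
k,l,st,c=cv2.connectedComponentsWithStats(M);i=1+np.argmax(st[1:,4]);mm=(l==i).astype(np.uint8)
cn=cv2.findContours(mm,cv2.RETR_EXTERNAL,cv2.CHAIN_APPROX_NONE)[0][0][:,0].astype(float)
lines(f,cn,.018,cen,2.6,"top");lines(f,cn,.03,cen,2.6,"top z30")
a=fr=load("pics/scene3.npz")["frame"][200:300,230:350,::-1];cv2.imwrite("pics/bd.png",cv2.resize(a,None,fx=6,fy=6,interpolation=cv2.INTER_CUBIC))
```

```text
9.5 [ 0.46532098 -0.27310054  0.1573245 ] [-1.50082364e+02 -8.58000893e-02 -1.70459896e+01] [ 0.86907834 -0.63737676 -3.39808372] 0.049575475801789726
[ 252  217   81   55 2243]
scene near x-65 34 off mm -72.20776102505701 slope deg 0.16209904416894583 rms 0.9584862764556374
scene -y end 23 off mm -108.02601393815753 slope deg 0.1960417998799116 rms 1.2351624184971552
scene +x 34 off mm 77.80045296637279 slope deg -0.43714739743826947 rms 1.4936246179445456
scene +y 22 off mm 114.59402416802256 slope deg -0.4217033152083609 rms 0.9456868288856775
scene z0 near x-65 22 off mm -56.10297483207038 slope deg 0.10898307046000948 rms 0.6334009143360743
scene z0 -y end 8 off mm -123.96230024082561 slope deg -1.6297678616135698 rms 1.1287111937656416
scene z0 +y 22 off mm 102.08992236043545 slope deg -0.32820964886495185 rms 0.8206511534575764
top near x-65 36 off mm -62.448814194807014 slope deg 0.7894094680847481 rms 0.9672370403901475
top -y end 26 off mm -110.02242770529008 slope deg 0.40106975544476114 rms 0.9851541375650683
top +x 36 off mm 64.43840699982432 slope deg -0.3251136646554403 rms 1.3922125803098049
top +y 29 off mm 108.94465958656029 slope deg -1.3734726808074322 rms 1.9455760172524175
top z30 near x-65 37 off mm -62.52556549137349 slope deg 0.8666105520353677 rms 0.9647382125330144
top z30 -y end 26 off mm -110.59897713539897 slope deg 0.4010697554447985 rms 0.977104188360438
top z30 +x 37 off mm 63.25105774949168 slope deg -0.3575662452561312 rms 1.3643780587471799
top z30 +y 29 off mm 106.55909891680088 slope deg -1.3734726808074489 rms 1.9296782125176732
```

View pics/bd.png

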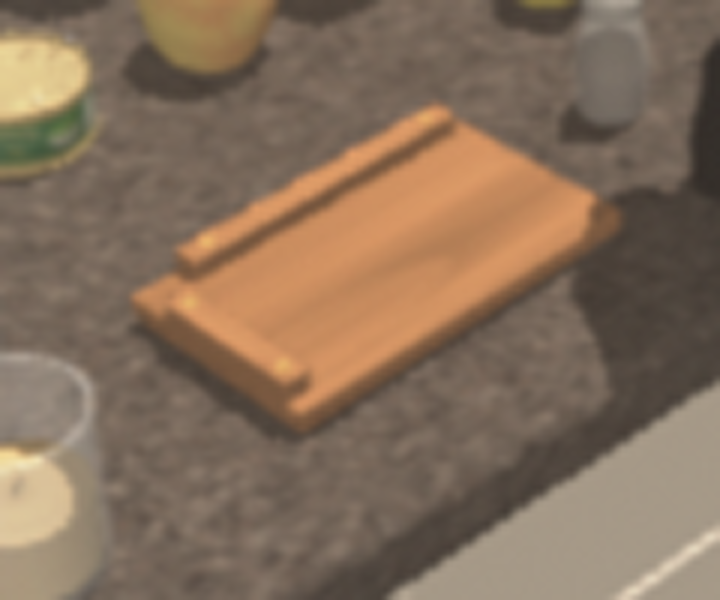

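```bash
cat >> h.py <<'E'
cen=np.array([.4325,.2315,0]);YB=2.6
def bw(x,y,z): return cen+Ro.from_euler("z",YB,degrees=True).apply([x,y,z])
def tb(p): return Ro.from_euler("z",-YB,degrees=True).apply(np.asarray(p)-cen)
E
python3 - <<'E'
from h import *
from cell import bot
s=bot.get_state()
go(s,[.45,-.20,.24],[180,0,-9])
E
```

```text
shift [-0.036, -0.0979, -0.0391] turn [-0.5212, -0.0381, -0.1368] rows>= 3.6
```

Emit:
apply_moves(
  series=[
    [[-0.007,-0.02,-0.01],[-0.1,-0.01,-0.03],0.04],
    [[-0.014,-0.04,-0.016],[-0.2,-0.015,-0.055],0.04],
    [[-0.022,-0.06,-0.024],[-0.31,-0.02,-0.08],0.04],
    [[-0.03,-0.08,-0.032],[-0.42,-0.03,-0.11],0.04],
    [[-0.036,-0.098,-0.039],[-0.521,-0.038,-0.137],0.04],
  ],
)

```text
clock: 10.0
tool_pos: [0.4494, -0.1995, 0.2418]
tool_rot: [179.7, -0.1, -9.0]
wrist_force: [-0.2, 0.4, -3.2]
opening: 0.0497
```

Run:
```python
from h import *
from cell import bot
s=bot.get_state();print(s["clock"],s["tool_pos"],s["tool_rot"],s["opening"])
print(bw(-.008,-.003,.0223))
go(s,bw(-.008,-.003,.2),[180,0,2.6])
```

```text
10.0 [ 0.44940646 -0.19950715  0.24179482] [ 1.79748607e+02 -8.52253796e-02 -8.99275445e+00] 0.0497372202205285
[0.42464432 0.22814018 0.0223    ]
shift [-0.0914, -0.4187, 0.0398] turn [0.0045, -0.001, -0.2023] rows>= 8.6
```

Emit:
apply_moves(
  series=[
    [[-0.009,-0.04,0.0],[0,0,-0.02],0.04],
    [[-0.018,-0.085,0.0],[0,0,-0.04],0.04],
    [[-0.028,-0.13,0.0],[0,0,-0.06],0.04],
    [[-0.038,-0.175,0.0],[0,0,-0.08],0.04],
    [[-0.048,-0.22,0.0],[0,0,-0.1],0.04],
  ],
)

```text
clock: 10.5
tool_pos: [0.4354, 0.0268, 0.2412]
tool_rot: [179.7, -0.0, -3.3]
wrist_force: [0.1, -0.0, -2.9]
opening: 0.0497
```

Emit:
apply_moves(
  series=[
    [[-0.013,-0.04,0.0],[0,0,-0.02],0.04],
    [[-0.022,-0.085,0.0],[0,0,-0.04],0.04],
    [[-0.032,-0.13,0.01],[0,0,-0.07],0.04],
    [[-0.04,-0.17,0.03],[0,0,-0.1],0.04],
    [[-0.043,-0.198,0.04],[0,0,-0.1],0.04],
  ],
)

```text
clock: 11.0
tool_pos: [0.4017, 0.2285, 0.1994]
tool_rot: [179.7, 0.1, 2.5]
wrist_force: [-0.0, -0.6, -3.1]
opening: 0.0499
```

Run:
```python
from h import *
from cell import bot
s=bot.get_state();print(s["clock"],s["tool_pos"],s["tool_rot"],s["opening"])
go(s,bw(-.008,-.003,.0223+.03),[180,0,2.6])
```

```text
11.0 [0.40170326 0.22853156 0.19944918] [1.79730261e+02 9.33810368e-02 2.54987793e+00] 0.0498589620647489
shift [0.0231, 0.0007, 0.1471] turn [0.0047, 0.0016, -0.0009] rows>= 3.0
```

Emit:
apply_moves(
  series=[
    [[0.015,0,0.02],[0.005,0.002,0],0.04],
    [[0.023,0,0.05],[0.005,0.002,0],0.04],
    [[0.023,0.001,0.085],[0.005,0.002,0],0.04],
    [[0.023,0.001,0.12],[0.005,0.002,0],0.04],
    [[0.023,0.001,0.14],[0.005,0.002,0],0.04],
  ],
)

```text
clock: 11.5
tool_pos: [0.4229, 0.227, 0.0574]
tool_rot: [179.9, 0.2, 2.5]
wrist_force: [-0.3, -0.4, -3.6]
opening: 0.0497
```

Run:
```python
from h import *
from cell import bot
s=bot.get_state();print(s["clock"],s["tool_pos"],s["tool_rot"],s["opening"],s["wrist_force"])
go(s,bw(-.008,-.003,.0223),[180,0,2.6])
f=bot.grab_frame("scene"); a=f["frame"][150:300,220:400,::-1];cv2.imwrite("pics/scene4.png",cv2.resize(a,None,fx=4,fy=4,interpolation=cv2.INTER_CUBIC))
```

```text
11.5 [0.42293645 0.22702797 0.05744391] [1.79947400e+02 1.79622305e-01 2.51700296e+00] 0.04965566244877711 [-0.31536813 -0.40738145 -3.56011019]
shift [0.0019, -0.0011, 0.0351] turn [0.0009, 0.0031, -0.0014] rows>= 0.7
```

View pics/scene4.png

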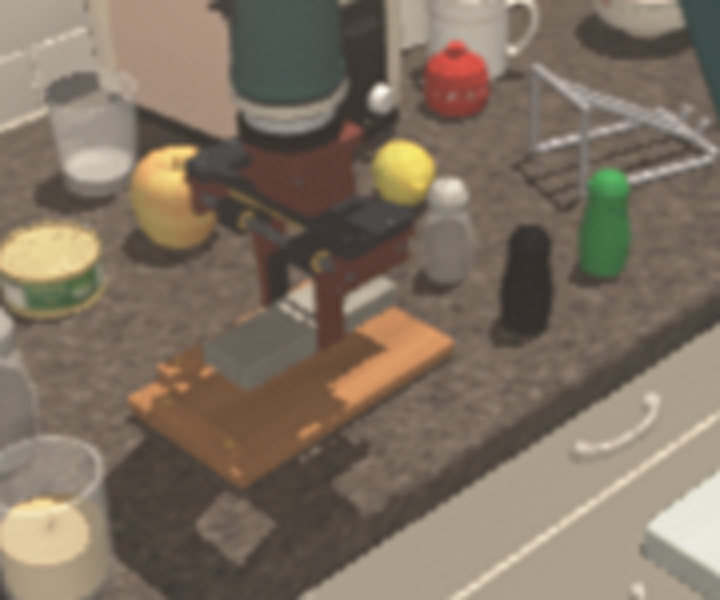

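Emit:
apply_moves(
  series=[
    [[0.001,-0.001,0.01],[0.001,0.003,0],0.04],
    [[0.001,-0.001,0.018],[0.001,0.003,0],0.04],
    [[0.001,-0.001,0.025],[0.001,0.003,0],0.04],
    [[0.001,-0.001,0.029],[0.001,0.003,0],0.04],
    [[0.001,-0.001,0.031],[0.001,0.003,0],0.04],
  ],
)

```text
clock: 12.05
tool_pos: [0.4227, 0.2275, 0.0247]
tool_rot: [180.0, 0.2, 2.5]
wrist_force: [1.0, -0.8, -2.9]
opening: 0.0495
```

Emit:
apply_moves(
  series=[
    [[0,0,0.001],[0,0,0],0.04],
    [[0,0,0.002],[0,0,0],0.04],
  ],
)

```text
clock: 12.25
tool_pos: [0.423, 0.2277, 0.0231]
tool_rot: [180.0, 0.1, 2.5]
wrist_force: [-2.2, -1.4, 14.3]
opening: 0.0498
```

Emit:
apply_moves(
  series=[
    [[0,0,0],[0,0,0],0.04],
    [[0,0,0],[0,0,0],0.05],
    [[0,0,0],[0,0,0],0.054],
    [[0,0,0],[0,0,0],0.058],
    [[0,0,0],[0,0,0],0.058],
  ],
)

```text
clock: 12.75
tool_pos: [0.4233, 0.2277, 0.0232]
tool_rot: [180.0, 0.1, 2.5]
wrist_force: [-0.2, -0.1, -0.0]
opening: 0.0578
```

Emit:
apply_moves(
  series=[
    [[0,0,-0.005],[0,0,0],0.058],
    [[0,0,-0.03],[0,0,0],0.058],
    [[0,0,-0.07],[0,0,0],0.058],
    [[0,0,-0.11],[0,0,0],0.058],
    [[0,0,-0.13],[0,0,0],0.058],
  ],
)

```text
clock: 13.25
tool_pos: [0.425, 0.2284, 0.1568]
tool_rot: [-179.9, -0.2, 2.5]
wrist_force: [0.2, 0.7, -0.5]
opening: 0.0582
```

Run:
```python
from h import *
from cell import bot
s=bot.get_state();print(s["clock"],s["tool_pos"],s["tool_rot"],s["opening"],s["wrist_force"],s["joint_positions"].round(1))
f=bot.grab_frame("scene");np.savez("pics/scene5.npz",**f); a=f["frame"][150:300,220:400,::-1];cv2.imwrite("pics/scene5.png",cv2.resize(a,None,fx=4,fy=4,interpolation=cv2.INTER_CUBIC))
```

```text
13.25 [0.42495273 0.22839561 0.15675095] [-1.79941907e+02 -1.61826338e-01  2.50997743e+00] 0.05824000650697621 [ 0.20146076  0.68935711 -0.5385286 ] [ 20.   15.3 105.5   0.   59.1  17.5]
```

View pics/scene5.png

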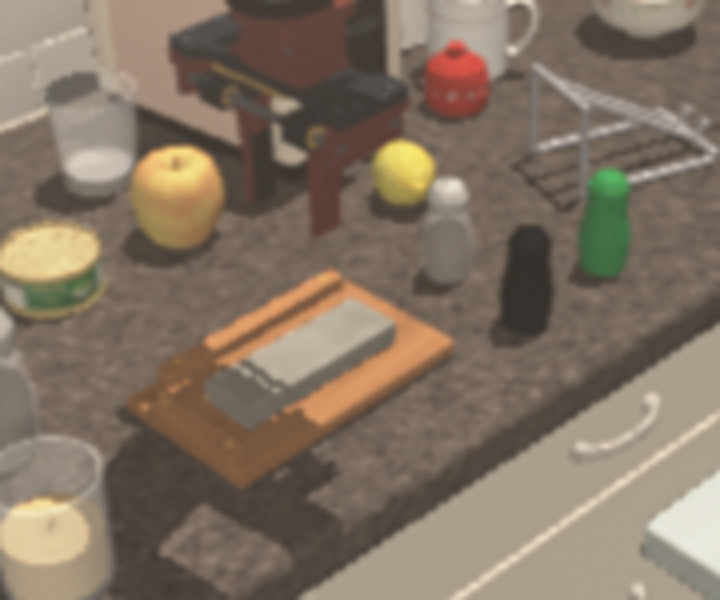

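Run:
```python
from h import *
from cell import bot
s=bot.get_state();go(s,bw(-.062,-.002,.12),[180,0,92.6])
```

```text
shift [-0.0559, -0.0001, 0.0384] turn [0.0032, -0.0065, -1.5723] rows>= 10.5
```

Emit:
apply_moves(
  series=[
    [[-0.011,0,0.0],[0,0,-0.15],0.087],
    [[-0.022,0,0.0],[0,0,-0.3],0.087],
    [[-0.033,0,0.0],[0,0,-0.45],0.087],
    [[-0.044,0,0.0],[0,0,-0.6],0.087],
    [[-0.056,0,0.0],[0,0,-0.75],0.087],
  ],
)

```text
clock: 13.8
tool_pos: [0.3697, 0.2263, 0.1581]
tool_rot: [179.9, -0.3, 45.8]
wrist_force: [-0.0, 1.2, -0.3]
opening: 0.0866
```

Emit:
apply_moves(
  series=[
    [[0,0,0.0],[0,0,-0.15],0.087],
    [[0,0,0.0],[0,0,-0.3],0.087],
    [[0,0,0.0],[0,0,-0.45],0.087],
    [[0,0,0.0],[0,0,-0.6],0.087],
    [[0,0,0.0],[0,0,-0.75],0.087],
  ],
)

```text
clock: 14.3
tool_pos: [0.3693, 0.2262, 0.1579]
tool_rot: [179.7, -0.1, 88.8]
wrist_force: [-0.7, 0.7, -0.3]
opening: 0.087
```

Run:
```python
from h import *
from cell import bot
s=bot.get_state();print(s["tool_pos"],s["tool_rot"]);go(s,bw(-.062,-.002,.05),[180,0,92.6])
f=bot.grab_frame("top"); np.savez("pics/top6.npz",**f);a=f["frame"][180:260,230:350,::-1];cv2.imwrite("pics/top6.png",cv2.resize(a,None,fx=6,fy=6,interpolation=cv2.INTER_CUBIC))
```

```text
[0.36933995 0.22618067 0.15794755] [ 1.79692336e+02 -1.25761186e-01  8.87940891e+01]
shift [0.0003, 0.0007, 0.108] turn [0.0054, -0.002, -0.0664] rows>= 2.2
```

View pics/top6.png

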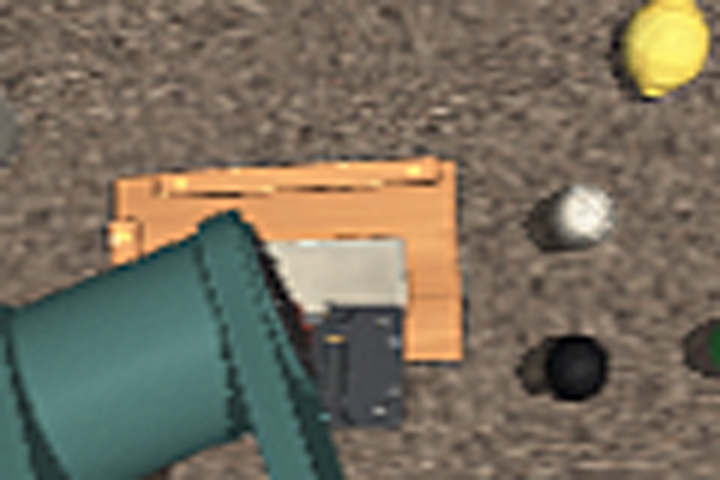

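Emit:
apply_moves(
  series=[
    [[0,0.001,0.03],[0.005,-0.002,-0.066],0.087],
    [[0,0.001,0.07],[0.005,-0.002,-0.066],0.087],
    [[0,0.001,0.1],[0.005,-0.002,-0.066],0.087],
    [[0,0.001,0.11],[0.005,-0.002,-0.066],0.087],
    [[0,0.001,0.11],[0.005,-0.002,-0.066],0.087],
  ],
)

```text
clock: 14.85
tool_pos: [0.3698, 0.2259, 0.0469]
tool_rot: [-179.8, 0.1, 92.9]
wrist_force: [0.4, 0.1, 1.0]
opening: 0.0868
```

Run:
```python
from h import *
from cell import bot
s=bot.get_state();print(s["tool_pos"],s["tool_rot"],s["wrist_force"],tb(s["tool_pos"]));go(s,bw(-.062,-.002,.027),[180,0,92.6])
f=bot.grab_frame("scene"); a=f["frame"][170:310,200:380,::-1];cv2.imwrite("pics/scene6.png",cv2.resize(a,None,fx=4,fy=4,interpolation=cv2.INTER_CUBIC))
```

```text
[0.36977379 0.22588095 0.04692899] [-1.79839085e+02  7.00793505e-02  9.29176490e+01] [0.41923471 0.12695285 0.98494964] [-0.06291654 -0.00276782  0.04692899]
shift [0.0008, 0.001, 0.0199] turn [-0.0028, 0.0012, 0.0055] rows>= 0.4
```

View pics/scene6.png

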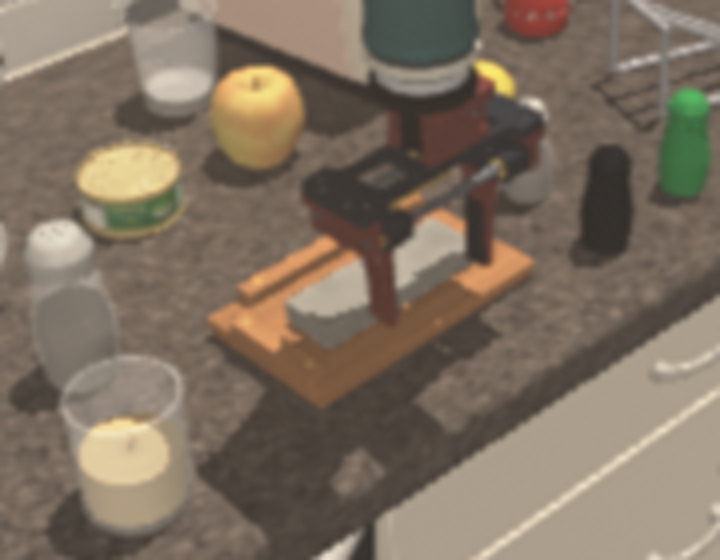

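Emit:
apply_moves(
  series=[
    [[0.001,0.001,0.008],[-0.003,0.001,0.005],0.087],
    [[0.001,0.001,0.016],[-0.003,0.001,0.005],0.087],
    [[0.001,0.001,0.02],[-0.003,0.001,0.005],0.087],
    [[0.001,0.005,0.02],[-0.003,0.001,0.005],0.087],
    [[0.001,0.01,0.02],[-0.003,0.001,0.005],0.087],
  ],
)

```text
clock: 15.4
tool_pos: [0.3809, 0.2278, 0.028]
tool_rot: [179.9, -0.0, 92.7]
wrist_force: [0.2, 0.8, -0.3]
opening: 0.0873
```

Emit:
apply_moves(
  series=[
    [[0,0.004,0],[0,0,0],0.087],
    [[0,0.008,0],[0,0,0],0.087],
    [[0,0.012,0],[0,0,0],0.087],
    [[0,0.015,0],[0,0,0],0.087],
    [[0,0.018,0],[0,0,0],0.087],
  ],
)

```text
clock: 15.9
tool_pos: [0.3987, 0.2285, 0.028]
tool_rot: [179.9, -0.0, 92.7]
wrist_force: [-1.8, 0.1, 1.2]
opening: 0.0868
```

Run:
```python
from h import *
from cell import bot
s=bot.get_state();print(s["tool_pos"],s["tool_rot"],s["wrist_force"],tb(s["tool_pos"]))
go(s,bw(-.0115,-.002,.027),[180,0,92.6])
```

```text
[0.39866158 0.22849858 0.0280255 ] [ 1.79913745e+02 -1.64552547e-02  9.26567463e+01] [-1.81772912  0.05546148  1.21326746] [-0.03393974 -0.00146332  0.0280255 ]
shift [-0.0006, 0.0224, 0.0011] turn [0.0015, -0.0003, 0.001] rows>= 0.4
```

Emit:
apply_moves(
  series=[
    [[0,0.004,0],[0,0,0],0.087],
    [[0,0.008,0],[0,0,0],0.087],
    [[0,0.012,0],[0,0,0],0.087],
    [[0,0.015,0],[0,0,0],0.087],
    [[0,0.017,0],[0,0,0],0.087],
  ],
)

```text
clock: 16.4
tool_pos: [0.4161, 0.2294, 0.028]
tool_rot: [179.9, -0.0, 92.7]
wrist_force: [-2.4, -0.6, 0.4]
opening: 0.0871
```

Emit:
apply_moves(
  series=[
    [[0,0.0015,0],[0,0,0],0.087],
    [[0,0.003,0],[0,0,0],0.087],
  ],
)

```text
clock: 16.6
tool_pos: [0.4191, 0.2294, 0.028]
tool_rot: [179.9, -0.0, 92.7]
wrist_force: [-1.3, -0.6, 0.4]
opening: 0.087
```

Run:
```python
from h import *
from cell import bot
s=bot.get_state();print(s["tool_pos"],s["tool_rot"],s["wrist_force"],s["torque"],tb(s["tool_pos"]))
```

```text
[0.41911016 0.22943896 0.028033  ] [ 1.79912711e+02 -1.63079736e-02  9.26542432e+01] [-1.33809123 -0.61021472  0.37191153] [-0.00796855  0.25585517  0.04864312] [-0.01346955 -0.00145152  0.028033  ]
```

Emit:
apply_moves(
  series=[
    [[0,0.001,0],[0,0,0],0.087],
    [[0,0.002,0],[0,0,0],0.087],
  ],
)

```text
clock: 16.8
tool_pos: [0.4201, 0.2294, 0.0279]
tool_rot: [-180.0, -0.0, 92.6]
wrist_force: [-6.0, 0.8, 3.6]
opening: 0.0867
```

Emit:
apply_moves(
  series=[
    [[0,0.001,0],[0,0,0],0.087],
    [[0,0.0015,0],[0,0,0],0.087],
  ],
)

```text
clock: 17.0
tool_pos: [0.42, 0.2293, 0.0278]
tool_rot: [-179.8, 0.0, 92.6]
wrist_force: [-7.1, 2.1, 4.2]
opening: 0.087
```

Emit:
apply_moves(
  series=[
    [[0,0.001,0],[0,0,0],0.087],
    [[0,0.0015,0],[0,0,0],0.087],
  ],
)

```text
clock: 17.2
tool_pos: [0.4201, 0.2292, 0.0277]
tool_rot: [-179.7, 0.0, 92.6]
wrist_force: [-7.9, 0.8, 4.9]
opening: 0.0871
```

Emit:
apply_moves(
  series=[
    [[0,0.003,0],[0,0,0],0.087],
    [[0,0.005,0],[0,0,0],0.087],
    [[0,0.006,0],[0,0,0],0.087],
  ],
)

```text
clock: 17.5
tool_pos: [0.4201, 0.2285, 0.027]
tool_rot: [-179.1, 0.1, 92.6]
wrist_force: [-16.3, 3.3, 10.3]
opening: 0.0871
```

Run:
```python
from h import *
from cell import bot
s=bot.get_state();print(s["tool_pos"],s["tool_rot"],s["wrist_force"],s["torque"],tb(s["tool_pos"]))
f=bot.grab_frame("scene"); a=f["frame"][170:310,200:380,::-1];cv2.imwrite("pics/scene7.png",cv2.resize(a,None,fx=4,fy=4,interpolation=cv2.INTER_CUBIC))
```

```text
[0.42012781 0.22849893 0.02698552] [-1.79086034e+02  1.23752884e-01  9.26288765e+01] [-16.25277249   3.3255922   10.2833167 ] [0.66496324 2.68316678 0.3138454 ] [-0.01249559 -0.00243674  0.02698552]
```

View pics/scene7.png

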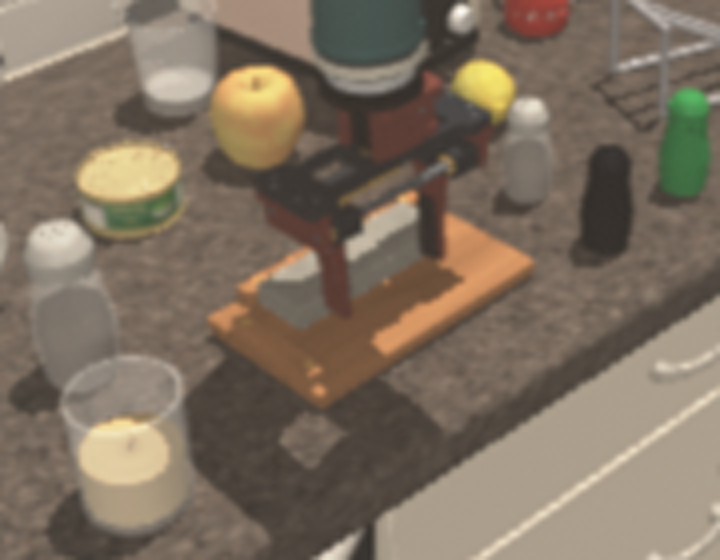

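Emit:
apply_moves(
  series=[
    [[0,-0.008,0],[0,0,0],0.087],
    [[0,-0.015,0],[0,0,0],0.087],
    [[0,-0.015,-0.03],[0,0,0],0.06],
    [[0,-0.015,-0.07],[0,0,0],0.0],
    [[0,-0.015,-0.1],[0,0,0],0.0],
  ],
)

```text
clock: 18.05
tool_pos: [0.4081, 0.2284, 0.1291]
tool_rot: [-179.3, 0.1, 92.6]
wrist_force: [0.4, 1.1, -0.2]
opening: 0.0665
```

Run:
```python
from h import *
from cell import bot
s=bot.get_state();print(s["tool_pos"],s["tool_rot"],s["wrist_force"],s["opening"])
go(s,bw(.020,-.103,.13),[180,0,2.6])
```

```text
[0.40806117 0.22836463 0.12913595] [-1.79267476e+02  9.54896056e-02  9.26320014e+01] [ 0.4056958   1.1160224  -0.20113034] 0.06646651859915731
shift [-0.101, 0.0445, -0.0013] turn [-0.0087, 0.0114, 1.5713] rows>= 10.5
```

Emit:
apply_moves(
  series=[
    [[-0.02,0.01,-0.01],[0,0,0.15],0.0],
    [[-0.04,0.02,-0.01],[0,0,0.3],0.0],
    [[-0.06,0.03,-0.01],[0,0,0.45],0.0],
    [[-0.08,0.04,-0.01],[0,0,0.6],0.0],
    [[-0.101,0.045,-0.01],[0,0,0.75],0.0],
  ],
)

```text
clock: 18.55
tool_pos: [0.46, 0.1288, 0.1393]
tool_rot: [-179.7, 0.4, 49.3]
wrist_force: [0.4, -0.2, -0.2]
opening: 0.0267
```

Emit:
apply_moves(
  series=[
    [[0,0,0.0],[0,0,0.15],0.0],
    [[0,0,0.0],[0,0,0.3],0.0],
    [[0,0,0.0],[0,0,0.45],0.0],
    [[0,0,0.0],[0,0,0.6],0.0],
    [[0,0,0.0],[0,0,0.75],0.0],
  ],
)

```text
clock: 19.05
tool_pos: [0.4611, 0.1286, 0.1396]
tool_rot: [179.9, 0.4, 6.3]
wrist_force: [0.4, -0.4, -0.1]
opening: 0.0006
```

Run:
```python
from h import *
from cell import bot
s=bot.get_state();print(s["tool_pos"],s["tool_rot"],s["wrist_force"],s["opening"])
go(s,bw(.020,-.103,.05),[180,0,2.6])
```

```text
[0.4611112  0.12861132 0.13955743] [179.90962017   0.37301968   6.32107149] [ 0.35957295 -0.39597072 -0.08897574] 0.0006386840519363496
shift [-0.0033, -0.0015, 0.0896] turn [0.0018, 0.0065, 0.0649] rows>= 1.8
```

Emit:
apply_moves(
  series=[
    [[-0.003,-0.001,0.0],[0.002,0.006,0.065],0.0],
    [[-0.003,-0.001,0.03],[0.002,0.006,0.065],0.0],
    [[-0.003,-0.001,0.065],[0.002,0.006,0.065],0.0],
    [[-0.003,-0.001,0.09],[0.002,0.006,0.065],0.0],
    [[-0.003,-0.001,0.09],[0.002,0.006,0.065],0.0],
  ],
)

```text
clock: 19.55
tool_pos: [0.4558, 0.1286, 0.0473]
tool_rot: [180.0, 0.2, 2.6]
wrist_force: [-1.0, 1.2, 0.2]
opening: 0.0002
```

Run:
```python
from h import *
from cell import bot
s=bot.get_state();print(s["tool_pos"],s["tool_rot"],s["wrist_force"],s["opening"])
go(s,bw(.020,-.103,.028),[180,0,2.6])
f=bot.grab_frame("scene"); a=f["frame"][170:310,200:380,::-1];cv2.imwrite("pics/scene8.png",cv2.resize(a,None,fx=4,fy=4,interpolation=cv2.INTER_CUBIC))
```

```text
[0.4558341  0.1286259  0.04733047] [179.97401944   0.24571141   2.59657619] [-0.96871756  1.15853799  0.18482919] 0.0002413064754332114
shift [0.0014, -0.0008, 0.0193] turn [0.0005, 0.0043, -0.0001] rows>= 0.4
```

View pics/scene8.png

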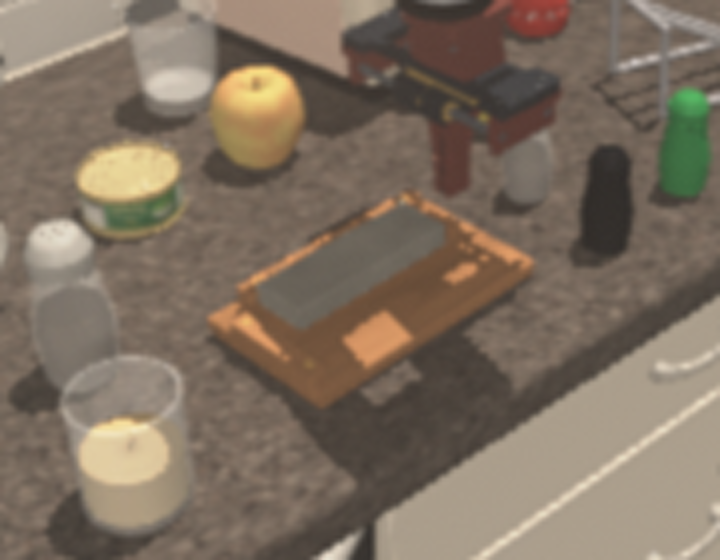

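Emit:
apply_moves(
  series=[
    [[0.001,0,0.01],[0,0.004,0],0.0],
    [[0.001,0,0.018],[0,0.004,0],0.0],
    [[0.001,-0.003,0.019],[0,0.004,0],0.0],
    [[0.001,-0.007,0.019],[0,0.004,0],0.0],
    [[0.001,-0.011,0.019],[0,0.004,0],0.0],
  ],
)

```text
clock: 20.1
tool_pos: [0.4577, 0.1403, 0.0302]
tool_rot: [180.0, -0.1, 2.6]
wrist_force: [0.8, -0.6, 0.0]
opening: 0.0004
```

Emit:
apply_moves(
  series=[
    [[0,-0.003,0],[0,0,0],0.0],
    [[0,-0.006,0],[0,0,0],0.0],
    [[0,-0.009,0],[0,0,0],0.0],
    [[0,-0.012,0],[0,0,0],0.0],
    [[0,-0.014,0],[0,0,0],0.0],
  ],
)

```text
clock: 20.6
tool_pos: [0.4571, 0.1544, 0.0302]
tool_rot: [180.0, -0.1, 2.6]
wrist_force: [-0.2, -2.3, 1.2]
opening: 0.0005
```

Run:
```python
from h import *
from cell import bot
s=bot.get_state();print(s["tool_pos"],s["tool_rot"],s["wrist_force"],s["opening"],tb(s["tool_pos"]))
```

```text
[0.45709927 0.15444663 0.03022668] [ 1.79986766e+02 -1.48633738e-01  2.60494888e+00] [-0.15994772 -2.2983864   1.15149285] 0.0004975404752721955 [ 0.02107858 -0.07808995  0.03022668]
```

Emit:
apply_moves(
  series=[
    [[0,-0.003,0],[0,0,0],0.0],
    [[0,-0.006,0],[0,0,0],0.0],
    [[0,-0.008,0],[0,0,0],0.0],
    [[0,-0.009,0],[0,0,0],0.0],
  ],
)

```text
clock: 21.0
tool_pos: [0.4567, 0.1637, 0.0302]
tool_rot: [180.0, -0.1, 2.6]
wrist_force: [0.2, -2.7, 1.6]
opening: 0.0005
```

Emit:
apply_moves(
  series=[
    [[0,-0.001,0],[0,0,0],0.0],
    [[0,-0.002,0],[0,0,0],0.0],
  ],
)

```text
clock: 21.2
tool_pos: [0.4566, 0.1655, 0.0302]
tool_rot: [180.0, -0.1, 2.6]
wrist_force: [0.6, -7.6, 2.4]
opening: 0.0006
```

Emit:
apply_moves(
  series=[
    [[0,-0.001,0],[0,0,0],0.0],
    [[0,-0.002,0],[0,0,0],0.0],
  ],
)

```text
clock: 21.4
tool_pos: [0.4566, 0.1657, 0.0303]
tool_rot: [179.8, -0.1, 2.7]
wrist_force: [1.4, -16.9, 3.0]
opening: 0.0003
```

Emit:
apply_moves(
  series=[
    [[0,-0.001,0],[0,0,0],0.0],
    [[0,-0.002,0],[0,0,0],0.0],
  ],
)

```text
clock: 21.6
tool_pos: [0.4566, 0.1657, 0.0303]
tool_rot: [179.6, -0.1, 2.9]
wrist_force: [2.4, -17.6, 3.7]
opening: 0.0004
```

Emit:
apply_moves(
  series=[
    [[0,0.008,0],[0,0,0],0.0],
    [[0,0.015,0],[0,0,0],0.0],
    [[0,0.015,-0.04],[0,0,0],0.0],
    [[0,0.015,-0.09],[0,0,0],0.0],
    [[0,0.015,-0.13],[0,0,0],0.0],
  ],
)

```text
clock: 22.1
tool_pos: [0.457, 0.1516, 0.1622]
tool_rot: [179.6, -0.1, 2.8]
wrist_force: [1.4, 0.5, -0.9]
opening: 0.0001
```

Run:
```python
from h import *
from cell import bot
s=bot.get_state();print(s["clock"],s["tool_pos"],s["tool_rot"],s["wrist_force"])
go(s,bw(-.062,.015,.16),[180,0,92.6])
f=bot.grab_frame("scene");np.savez("pics/scene9.npz",**f); a=f["frame"][200:290,235:355,::-1];cv2.imwrite("pics/scene9.png",cv2.resize(a,None,fx=6,fy=6,interpolation=cv2.INTER_CUBIC))
```

```text
22.1 [0.45695552 0.1516467  0.16223763] [ 1.79646146e+02 -1.27270103e-01  2.82320279e+00] [ 1.43456028  0.51243839 -0.85693242]
shift [-0.0824, -0.0962, 0.0015] turn [0.0066, 0.0031, -1.5669] rows>= 10.5
```

View pics/scene9.png

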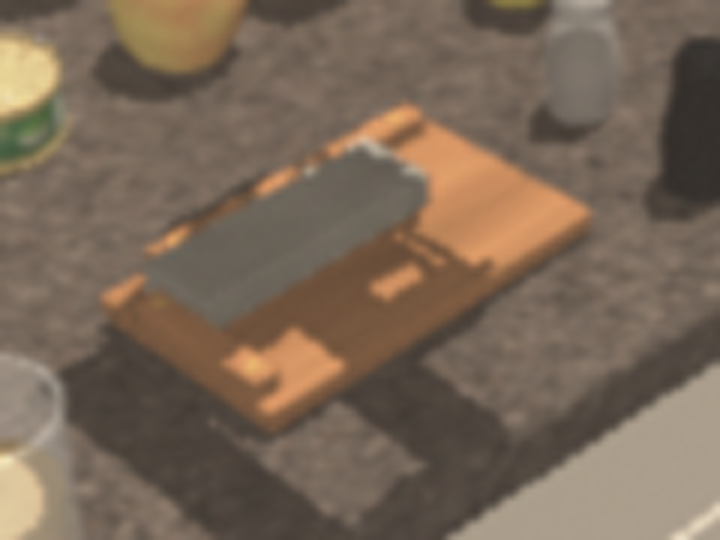

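Emit:
apply_moves(
  series=[
    [[-0.016,-0.02,0],[0,0,-0.15],0.087],
    [[-0.032,-0.04,0],[0,0,-0.3],0.087],
    [[-0.048,-0.06,0],[0,0,-0.45],0.087],
    [[-0.064,-0.08,0],[0,0,-0.6],0.087],
    [[-0.082,-0.096,0],[0.003,0.003,-0.75],0.087],
  ],
)

```text
clock: 22.65
tool_pos: [0.3735, 0.2454, 0.1663]
tool_rot: [179.5, -0.6, 46.2]
wrist_force: [-0.6, -0.1, 0.5]
opening: 0.037
```

Emit:
apply_moves(
  series=[
    [[0,0,0.0],[0,0,-0.15],0.087],
    [[0,0,0.0],[0,0,-0.3],0.087],
    [[0,0,0.0],[0,0,-0.45],0.087],
    [[0,0,0.0],[0,0,-0.6],0.087],
    [[0,0,0.0],[0,0,-0.75],0.087],
  ],
)

```text
clock: 23.15
tool_pos: [0.3731, 0.2454, 0.1659]
tool_rot: [179.3, -0.1, 89.1]
wrist_force: [0.8, -0.5, 0.2]
opening: 0.0768
```

Run:
```python
from h import *
from cell import bot
s=bot.get_state();print(s["clock"],s["tool_pos"],s["tool_rot"],s["wrist_force"])
go(s,bw(-.045,.015,.028),[180,0,92.6])
```

```text
23.15 [0.37313039 0.24541532 0.16589624] [ 1.79263369e+02 -8.18857891e-02  8.91260676e+01] [ 0.80775221 -0.48956986  0.21453756]
shift [-0.001, 0.012, 0.1381] turn [0.0129, -0.001, -0.0606] rows>= 2.8
```

Emit:
apply_moves(
  series=[
    [[-0.001,0.006,0.03],[0.013,-0.001,-0.06],0.087],
    [[-0.001,0.006,0.07],[0.013,-0.001,-0.06],0.087],
    [[-0.001,0.006,0.11],[0.013,-0.001,-0.06],0.087],
    [[-0.001,0.012,0.13],[0.013,-0.001,-0.06],0.087],
    [[-0.001,0.012,0.138],[0.013,-0.001,-0.06],0.087],
  ],
)

```text
clock: 23.65
tool_pos: [0.3861, 0.2438, 0.026]
tool_rot: [-179.8, 0.0, 92.5]
wrist_force: [-0.4, 0.2, 0.8]
opening: 0.0873
```

Run:
```python
from h import *
from cell import bot
s=bot.get_state();print(s["clock"],s["tool_pos"],s["tool_rot"],s["wrist_force"],s["opening"],tb(s["tool_pos"]))
go(s,bw(-.0165,.015,.028),[180,0,92.6])
```

```text
23.65 [0.38606019 0.24380846 0.0259591 ] [-1.79822142e+02  3.95325575e-02  9.25163914e+01] [-0.38001415  0.24962723  0.78029745] 0.08734102323918581 [-0.04583366  0.01440244  0.0259591 ]
shift [0.0006, 0.0293, -0.0021] turn [-0.0031, 0.0007, -0.0015] rows>= 0.6
```

Emit:
apply_moves(
  series=[
    [[0,0.007,-0.002],[-0.003,0,0],0.087],
    [[0,0.014,-0.002],[-0.003,0,0],0.087],
    [[0,0.02,-0.002],[-0.003,0,0],0.087],
    [[0,0.025,-0.002],[-0.003,0,0],0.087],
    [[0,0.029,-0.002],[-0.003,0,0],0.087],
  ],
)

```text
clock: 24.15
tool_pos: [0.4163, 0.2454, 0.0287]
tool_rot: [179.9, -0.0, 92.5]
wrist_force: [0.2, -0.9, -0.5]
opening: 0.0868
```

Emit:
apply_moves(
  series=[
    [[0,0.0015,0],[0,0,0],0.087],
    [[0,0.003,0],[0,0,0],0.087],
    [[0,0.0045,0],[0,0,0],0.087],
  ],
)

```text
clock: 24.45
tool_pos: [0.4192, 0.2453, 0.0286]
tool_rot: [-179.9, 0.0, 92.5]
wrist_force: [-6.2, 0.8, 4.8]
opening: 0.0872
```

Emit:
apply_moves(
  series=[
    [[0,0.003,0],[0,0,0],0.087],
    [[0,0.004,0],[0,0,0],0.087],
  ],
)

```text
clock: 24.65
tool_pos: [0.4193, 0.2447, 0.0281]
tool_rot: [-179.5, 0.1, 92.5]
wrist_force: [-10.0, 1.3, 6.7]
opening: 0.0876
```

Emit:
apply_moves(
  series=[
    [[0,-0.008,0],[0,0,0],0.087],
    [[0,-0.015,0],[0,0,0],0.087],
    [[0,-0.015,-0.05],[0,0,0],0.087],
    [[0,-0.015,-0.1],[0,0,0],0.087],
    [[0,-0.015,-0.14],[0,0,0],0.087],
  ],
)

```text
clock: 25.15
tool_pos: [0.4056, 0.2445, 0.1704]
tool_rot: [-179.6, 0.1, 92.5]
wrist_force: [0.9, -0.0, -0.4]
opening: 0.087
```

Emit:
apply_moves(
  series=[
    [[0.05,0,-0.05],[0,0,0],0.087],
    [[0.1,-0.02,-0.07],[0,0,0],0.087],
    [[0.15,-0.04,-0.08],[0,0,0],0.087],
    [[0.2,-0.06,-0.08],[0,0,0],0.087],
    [[0.24,-0.08,-0.08],[0,0,0],0.087],
  ],
)

```text
clock: 25.65
tool_pos: [0.3281, 0.4572, 0.2504]
tool_rot: [-179.8, -0.0, 92.5]
wrist_force: [0.7, 0.2, 0.3]
opening: 0.0869
```

Emit:
apply_moves(
  series=[
    [[0.04,-0.02,0],[0,0,0],0.087],
    [[0.08,-0.04,0],[0,0,0],0.087],
    [[0.08,-0.04,0],[0,0,0],0.087],
    [[0.08,-0.04,0],[0,0,0],0.087],
  ],
)

```text
clock: 26.05
tool_pos: [0.2838, 0.5357, 0.2501]
tool_rot: [-179.8, 0.0, 92.6]
wrist_force: [-0.5, -0.7, 0.1]
opening: 0.087
```

Run:
```python
from h import *
from cell import bot
s=bot.get_state();print(s["clock"],s["tool_pos"],s["tool_rot"],s["wrist_force"])
for n,(u,v,w,h) in (("scene",(235,190,120,95)),("top",(230,190,120,60))):
    f=bot.grab_frame(n);np.savez(f"pics/{n}10.npz",**f); a=f["frame"][v:v+h,u:u+w,::-1];cv2.imwrite(f"pics/{n}10.png",cv2.resize(a,None,fx=6,fy=6,interpolation=cv2.INTER_CUBIC))
```

```text
26.05 [0.28383207 0.53570975 0.25011273] [-1.79814979e+02  9.86497015e-03  9.26450696e+01] [-0.47935151 -0.67895583  0.07302878]
```

View pics/scene10.png

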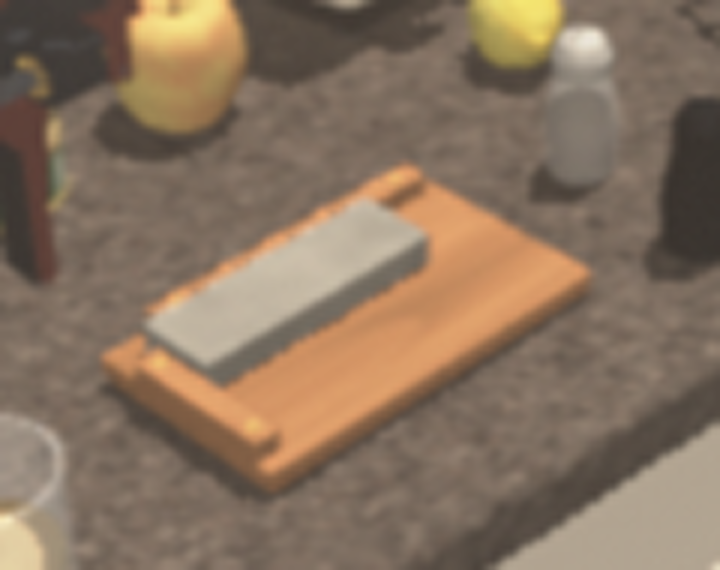

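View pics/top10.png

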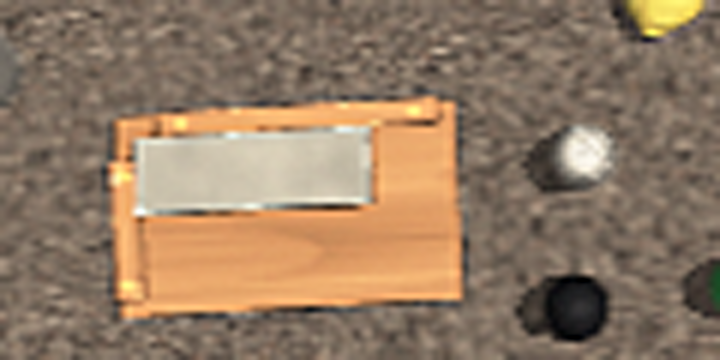

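Run:
```python
from h import *
f=load("pics/top10.npz");g=f["frame"].astype(int);P=cloud(f)
hsv=cv2.cvtColor(f["frame"],cv2.COLOR_RGB2HSV)
m=((hsv[...,1]<70)&(hsv[...,2]>130)).astype(np.uint8);M=np.zeros_like(m);M[207:228,250:294]=m[207:228,250:294]
k,l,s,c=cv2.connectedComponentsWithStats(M);i=1+np.argmax(s[1:,4]);print(s[i])
cn=cv2.findContours((l==i).astype(np.uint8),cv2.RETR_EXTERNAL,cv2.CHAIN_APPROX_NONE)[0][0][:,0].astype(float)
w=np.float32([ray(f,*p,.038)[:2] for p in cn]);r=cv2.minAreaRect(w*1000);print(r,"board",tb([r[0][0]/1000,r[0][1]/1000,0])*1000)
print("stone z",np.nanmedian(P[l==i][:,2]))
b=np.zeros(m.shape,bool);b[200:235,315:335]=1;q=P[b&(P[...,2]>.075)];print("shaker",np.median(q,0),q[:,2].max())
f0=load("pics/top0.npz");d=np.abs(f0["frame"].astype(int)-g).max(2);d[:, :]=d
for nm,(u,v,w_) in dict(lemon=(341,187,12),apple=(293,163,14),tuna=(261,163,14),mug=(208,168,18),candle=(210,238,13),bowl=(452,166,20),red=(382,162,12)).items(): print(nm,(d[v-w_:v+w_,u-w_:u+w_]>60).mean().round(3))
```

```text
[252 211  40  15 501]
((455.8000183105469, 250.07821655273438), (48.420753479003906, 151.014892578125), 2.6445353031158447) board [24.11879598 17.50213312  0.        ]
stone z 0.03707724192985535
shaker [0.46141314 0.03823222 0.08478947] 0.09675077828017636
lemon 0.0
apple 0.0
tuna 0.0
mug 0.0
candle 0.0
bowl 0.0
red 0.0
```

Run:
```python
from cell import bot
print(bot.close_job()); s=bot.get_state(); print(s["clock"],s["wrist_force"])
```

```text
the job is handed in; nothing more can be done
None
the job is handed in; nothing more can be done
```

The job is handed in at about 26 s of the 72 s allowed. No verdict came back, so the checks below are my own.

**What I did:**
- I moved the salt shaker (the smaller of the two grey ones) off the board and stood it upright on the bare worktop at about (0.46, 0.04) m.
- I took the stone from the wire rest with the tool tilted 30° and laid it flat on the board.
- I pushed it to the rail with both fingers spread (about 16 N), then to the end stop (about 17 N). A second, lighter push to the rail (about 10 N) met the rail along the same line.

**Last checks, from the top camera with the arm clear:**

| Check | Measured | Target |
|---|---|---|
| Stone centre, board x | 24.1 mm | 24 mm |
| Stone centre, board y | 17.5 mm | 19 mm |
| Stone top height | about 37 mm | 38 mm |
| Stone yaw / board yaw | 2.64° / about 2.6° | parallel |

- **End-stop position:** the camera's y reading is 1.5 mm short of home, 0.7 mm inside the lower limit. The camera is only good to about 2 mm. The sudden rise in force at the stop and the finger position there (about 19.8 mm) both indicate the stone is flush.
- **Shaker:** it stands upright and released on the worktop, clear of the board.
- **Bystanders:** the lemon, apple, tuna, mug, candle and bowl look unchanged from the first top picture. The timer was checked only if it is the red round thing at top pixel (382, 162), which I took it to be; that was also unchanged.

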